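# Find the bearing that drags and set it aside

### The arm

A 6-joint arm with a two-finger parallel gripper is mounted at the origin on a cart in front of the work surface, level with it; the furniture and walls round the work are solid. World frame = base frame: x ahead of the robot, y to its left, z up, the work surface at z = 0. Lengths are in m, angles in rad, forces in N, time in s.
With the tool pointing down it reaches from about 0.25 to 0.775 m from the base axis. Payload 4 kg.
Tool frame: the origin (TCP) lies midway between the tips of the shut fingers; the grasp point (between the pads) lies 19 mm behind it; z points along the fingers, x is the direction in which the jaws open and shut, and the axes are right-handed (so a half turn about z gives the same grasp; the last joint's range is limited). The gripper opens to 94 mm and grips with 3 to 60 N. Pads are 16 mm wide; open, the fingers measure 119 mm over their backs; the gripper's body (75 mm by 177 mm) begins 78 mm behind the grasp point.
Start: joints at [-1.354, 0.087, 1.371, -0, 1.684, -0.103], TCP at [0.173, -0.522, 0.169] pointing down, gripper open.
Joint ranges: [-3.1, 3.1], [-0.76, 2.03], [0.27, 2.55], [-1.08, 4.22], [0.17, 2.65], [-2.57, 2.57]. Speed limits (rad/s): [2.79, 2.79, 3.14, 3.14, 3.14, 3.14].

### API

Orientations are given as [roll, pitch, yaw] about the fixed x, y, z axes, in that order (R = Rz(yaw) Ry(pitch) Rx(roll)).
In Python, from bench import robot gives the robot as it stands.
- The arm moves only by the shell command python3 -m handwheel 'ROWS'. ROWS is a JSON object of lists of equal length, an entry for each row: "delta_pos": the shift along the tool's x, y, z in mm, a list of three; "rotation": the turn, a rotation vector about the tool's x, y, z in rad, a list of three; "claw": the closure, from -1 (fully open) to 1 (shut). In form: {"delta_pos": [[tx, ty, tz], ...], "rotation": [[wx, wy, wz], ...], "claw": [claw, ...]}. A call has exactly 8 rows; each row shifts and turns the commanded pose from where the row before left it, along the tool's axes as they then stand; what a row does not reach is not made up. A row lasts 1/8 s, in which the tool goes at most 62.5 mm and 10.7 degrees, less where a joint would pass 70% of its speed; a pose out of reach is approached as far as the arm can. A call with a gripper value outside its range is refused whole. The fingers move at their own pace and stop on an object; the grip force is fixed at half the most. Time passes only in rows, so rows that do not move let the fingers close, or fill a call up. It gives the time, the measured TCP pose, the force and the opening at its end, in the units of the state.
- robot.get_obs(): the state, without advancing time (a new reading comes with each control period).
- robot.snapshot(name): name is "scene" or "top"; returns a dict with "color" (420x560x3 uint8, red, green, blue), "intrinsics" (3x3 intrinsics, pixels), "eye" and "rotation" of the camera in the world. Camera axes: x right, y down, z forward; pixel columns grow to the right and rows downward; lengths in m; the calibration is good to about 2 mm. A picture is of the moment at which its call begins. There is no depth.
- robot.close_job(): hands the job in, once; it reports no verdict.
The state is a dict: "time": time; "joint_positions": joint angles; "qvel": joint speeds; "joint_torque": joint torques, N m; "tool_pos": TCP position; "ee_rot": TCP orientation; "wrist_force": force on the tool from outside, world axes, zero at the start; "wrist_torque": the same for the moment, N m; "width": finger opening in m.
Only numpy, scipy, OpenCV 4.12 (cv2) and the standard library are available. Lean on these libraries where they do the work, as an engineer would, in place of code of your own. Each camera call takes 0.05 s, during which the arm holds its last target.

### The job

One of the four bearing units standing in the grey rack is worn and drags; the other three turn easily. Gently turn the bar on top of each of the four about a quarter turn one way (not back again) and feel how hard it turns; then take the one that drags out and seat it upright and fully home in the pocket of the white holder. Leave the three sound units in their pockets, everything else where it is, and do not force anything.

Things in the scene. Friction and masses are not known exactly. Their poses are not given: they have to be found in the camera images.
- rack: fixed grey plastic rack plate, 190 x 190 x 20 mm, with four square pockets, 14 mm deep, 48 mm wide, edges parallel to the plate's, centred 48 mm either side of the middle in x and y. Origin: centre of its underside; z up.
- holder: separate fixed white plastic block, 84 x 84 x 20 mm, with one square pocket in its middle (48 mm wide, 14 mm deep, 2 mm chamfer at the mouth, sides parallel to the block's x and y). Origin: centre of its underside; the pocket's floor lies 6 mm above it, the mouth 20 mm above it; z up.
- lens_cap: bystander: loose black cap, 41 mm across, 10 mm high; origin at its underside
- tweezers: bystander: loose metal tweezers, 120 mm long, 8 mm high; origin at the underside of their middle
- marker: bystander: loose marker pen, 135 mm long, 16 mm high; origin at the underside of its middle
- housing_k (a point): centre (19 mm above its underside) of the square aluminium housing, 44 x 44 x 38 mm, of one loose bearing unit (about 0.2 kg). x and y axes square to its sides, z up. In a pocket its lowest 14 mm are sunk; the 24 mm above the plate can be gripped across the flats. The four units look alike.
- bar_k (a point): centre of the steel cross-bar on top of the spindle of the same unit: 36 mm long (its x axis), 10 mm wide (y), 16 mm high; it is 36 mm above the housing's centre, and there are 8 mm of room between bar and housing. It turns with the spindle about the vertical axis of the unit, without stops. A sound bearing resists with 0.01 to 0.03 N m, the worn one with about 0.22 N m, and the spindle stays where it is left; the worn one stands in a different pocket from run to run.
- spin_k (a joint): angle of that spindle in its housing, rad, grows counter-clockwise from above; 0 when the bar lies along the housing's x axis; between -0.2 and 0.2 at the start.
- housing_m (a point): centre (19 mm above its underside) of the square aluminium housing, 44 x 44 x 38 mm, of one loose bearing unit (about 0.2 kg). x and y axes square to its sides, z up. In a pocket its lowest 14 mm are sunk; the 24 mm above the plate can be gripped across the flats. The four units look alike.
- bar_m (a point): centre of the steel cross-bar on top of the spindle of the same unit: 36 mm long (its x axis), 10 mm wide (y), 16 mm high; it is 36 mm above the housing's centre, and there are 8 mm of room between bar and housing. It turns with the spindle about the vertical axis of the unit, without stops. A sound bearing resists with 0.01 to 0.03 N m, the worn one with about 0.22 N m, and the spindle stays where it is left; the worn one stands in a different pocket from run to run.
- spin_m (a joint): angle of that spindle in its housing, rad, grows counter-clockwise from above; 0 when the bar lies along the housing's x axis; between -0.2 and 0.2 at the start.
- housing_r (a point): centre (19 mm above its underside) of the square aluminium housing, 44 x 44 x 38 mm, of one loose bearing unit (about 0.2 kg). x and y axes square to its sides, z up. In a pocket its lowest 14 mm are sunk; the 24 mm above the plate can be gripped across the flats. The four units look alike.
- bar_r (a point): centre of the steel cross-bar on top of the spindle of the same unit: 36 mm long (its x axis), 10 mm wide (y), 16 mm high; it is 36 mm above the housing's centre, and there are 8 mm of room between bar and housing. It turns with the spindle about the vertical axis of the unit, without stops. A sound bearing resists with 0.01 to 0.03 N m, the worn one with about 0.22 N m, and the spindle stays where it is left; the worn one stands in a different pocket from run to run.
- spin_r (a joint): angle of that spindle in its housing, rad, grows counter-clockwise from above; 0 when the bar lies along the housing's x axis; between -0.2 and 0.2 at the start.
- housing_t (a point): centre (19 mm above its underside) of the square aluminium housing, 44 x 44 x 38 mm, of one loose bearing unit (about 0.2 kg). x and y axes square to its sides, z up. In a pocket its lowest 14 mm are sunk; the 24 mm above the plate can be gripped across the flats. The four units look alike.
- bar_t (a point): centre of the steel cross-bar on top of the spindle of the same unit: 36 mm long (its x axis), 10 mm wide (y), 16 mm high; it is 36 mm above the housing's centre, and there are 8 mm of room between bar and housing. It turns with the spindle about the vertical axis of the unit, without stops. A sound bearing resists with 0.01 to 0.03 N m, the worn one with about 0.22 N m, and the spindle stays where it is left; the worn one stands in a different pocket from run to run.
- spin_t (a joint): angle of that spindle in its housing, rad, grows counter-clockwise from above; 0 when the bar lies along the housing's x axis; between -0.2 and 0.2 at the start.
Things that resemble listed ones, but are neither listed nor needed, are in the scene too. Leave any turquoise look-alike of the part that bears housing_k alone. Leave any orange look-alike of the part that bears housing_m alone.

How it is judged:
On the way:
1. every one of the four spindles has been turned well away from its start (its angle is beyond 0.9 rad either way), all at the same time ((value of joint spin_k above 0.9 rad or value of joint spin_k below -0.9 rad) and (value of joint spin_m above 0.9 rad or value of joint spin_m below -0.9 rad) and (value of joint spin_r above 0.9 rad or value of joint spin_r below -0.9 rad) and (value of joint spin_t above 0.9 rad or value of joint spin_t below -0.9 rad)), for 0.1 s.
At the end, for the whole second after the job is handed in: The unit that drags (worn_race: centre of its housing) stands in the holder's pocket, centred within 4 mm, upright within 0.06 rad, down on the floor within 2.5 mm; the three sound units stand upright (0.06 rad) in their own pockets, within 6 mm of their starts (horizontal distance between worn_race and holder below 0.004 m and z of worn_race in the frame of holder below 0.0275 m and (distance of housing_k from where it was at the start of the episode below 0.006 m or horizontal distance between housing_k and holder below 0.004 m) and (distance of housing_m from where it was at the start of the episode below 0.006 m or horizontal distance between housing_m and holder below 0.004 m) and (distance of housing_r from where it was at the start of the episode below 0.006 m or horizontal distance between housing_r and holder below 0.004 m) and (distance of housing_t from where it was at the start of the episode below 0.006 m or horizontal distance between housing_t and holder below 0.004 m) and angle between each of housing_k, housing_m, housing_r, housing_t's own z axis and vertical below 0.06 rad); the robot touches nothing.
It fails at once if the lens cap, the tweezers or the marker pen is pushed more than 20 mm from its place (distance of any of lens_cap, tweezers, marker from where it was at the start of the episode above 0.02 m).
It fails at once if the rack is pressed or wrenched with more than 50 N in all (the units' own weight is about 8 N of it) (contact force between rack and anything else above 50 N).
It fails at once if the holder is pressed with more than 30 N (contact force between holder and anything else above 30 N).
It fails at once if a sound unit is taken out of its pocket ((distance of any of housing_k, housing_m, housing_r, housing_t from where it was at the start of the episode above 0.012 m and distance of worn_race from where it was at the start of the episode below 0.006 m) or distance of each of housing_m, housing_k from where it was at the start of the episode above 0.012 m or distance of each of housing_r, housing_k from where it was at the start of the episode above 0.012 m or distance of each of housing_r, housing_m from where it was at the start of the episode above 0.012 m or distance of each of housing_t, housing_k from where it was at the start of the episode above 0.012 m or distance of each of housing_t, housing_m from where it was at the start of the episode above 0.012 m or distance of each of housing_t, housing_r from where it was at the start of the episode above 0.012 m).
It also fails if it takes over 72 s, if anything falls off the work surface, if the arm or the gripper's body presses on something with over 40 N, if the wrist force passes 120 N, or if a joint passes its speed limit or range.

## Working session

There is one attempt and no reset: what is moved stays moved. The work goes in short steps, Python scripts to look and compute and a shell command to move; the robot and the scene stay as the last step left them, time stands still between calls to the robot, and variables do not carry over. Pictures are saved under pics/ and viewed, and the job is handed in when it is done.

```bash
ls; mkdir -p pics
python3 - <<'E'
from bench import robot
import cv2
for n in("scene","top"):
    s=robot.snapshot(n)
    cv2.imwrite(f"pics/{n}0.png",s["color"][:,:,::-1])
    print(n,s["intrinsics"],s["eye"],s["rotation"])
print(robot.get_obs())
E
```

```text
pics
scene [[512.17764756   0.         279.3875136 ]
 [  0.         512.17764756 205.61587829]
 [  0.           0.           1.        ]] [-0.29310526  0.69044203  0.64171206] [-2.05300004 -0.00719568 -2.32453945]
top [[400.35448007   0.         279.80897151]
 [  0.         400.35448007 210.86590115]
 [  0.           0.           1.        ]] [ 0.33696341 -0.08055436  1.17555356] [-2.98649909e+00  1.74527007e-03 -1.56751952e+00]
{'time': 0.1, 'joint_positions': array([-1.35411264e+00,  8.78687483e-02,  1.37208237e+00,  1.05696724e-06,
        1.68355397e+00, -1.03101053e-01]), 'qvel': array([ 1.76484924e-03, -5.25798552e-04, -3.93209740e-03,  7.56315789e-04,
       -9.92700326e-05,  1.06140459e-03]), 'joint_torque': array([ 2.17632296e-03, -3.41250193e+01, -3.03302264e+01,  7.20325112e-02,
        3.03418993e-02, -1.00432935e-04]), 'tool_pos': array([ 0.17277722, -0.52158465,  0.16773853]), 'ee_rot': array([-3.14139478e+00,  1.90217139e-03, -1.25101128e+00]), 'wrist_force': array([-0.24790775,  0.91490437,  0.81153907]), 'wrist_torque': array([ 0.00334341, -0.00058161,  0.01003495]), 'width': 0.09389276842032895}
```

View pics/scene0.png

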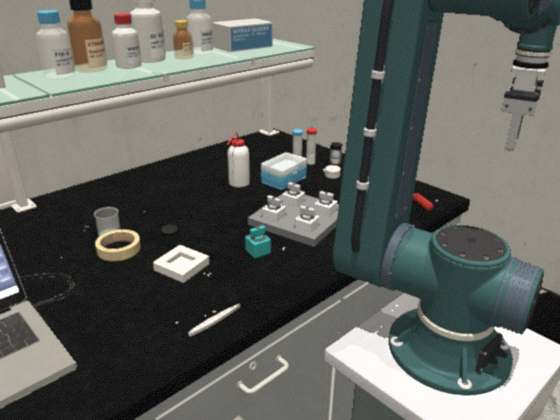

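View pics/top0.png

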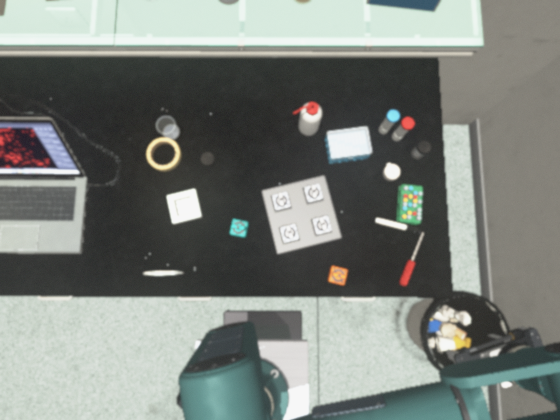

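The scene view shows the rack with four units around (297,210), the white holder at (181,263), and the turquoise unit at (258,242). In the top view the rack is at (302,214), the holder at (184,206), turquoise at (239,228) and orange at (338,275). I'll zoom in next.

```bash
cat > h.py <<'E'
import numpy as np, cv2
from scipy.spatial.transform import Rotation as R
from bench import robot
def cam(s):
    return s["intrinsics"], np.array(s["eye"]), R.from_euler('xyz',s["rotation"]).as_matrix()
def proj(s,p):
    K,e,M=cam(s); c=(np.atleast_2d(p)-e)@M; q=c@K.T; return q[:,:2]/q[:,2:]
def ray(s,uv):
    K,e,M=cam(s); d=M@np.linalg.solve(K,[uv[0],uv[1],1]); return e,d/np.linalg.norm(d)
def atz(s,uv,z):
    e,d=ray(s,uv); return e+d*(z-e[2])/d[2]
def tri(s1,a,s2,b):
    e1,d1=ray(s1,a);e2,d2=ray(s2,b)
    t=np.linalg.lstsq(np.c_[d1,-d2],e2-e1,rcond=None)[0]
    p,q=e1+t[0]*d1,e2+t[1]*d2
    return (p+q)/2,np.linalg.norm(p-q)
E
python3 - <<'E'
from h import *
s=robot.snapshot("scene");t=robot.snapshot("top")
print(proj(s,[.173,-.522,.168]),proj(t,[.173,-.522,.168]))
for uv in [(302,214),(184,206)]: print(atz(t,uv,0.02))
for uv in [(297,215),(181,263)]: print(atz(s,uv,0.02))
def crop(im,x,y,w,h,k,n):
    c=cv2.resize(im[y:y+h,x:x+w,::-1],None,fx=k,fy=k,interpolation=cv2.INTER_CUBIC); cv2.imwrite(n,c)
crop(s["color"],240,170,110,80,7,"pics/s1.png")
crop(t["color"],255,170,95,90,6,"pics/t1.png")
crop(t["color"],155,180,55,50,10,"pics/t2.png")
crop(s["color"],145,235,75,50,10,"pics/s2.png")
E
```

```text
[[508.07793343 157.11834352]] [[462.67330141 342.62158289]]
[ 0.50856556 -0.14271893  0.02      ]
[0.53120457 0.20264846 0.02      ]
[ 0.5025279  -0.12361005  0.02      ]
[0.51856377 0.21270123 0.02      ]
```

View pics/s1.png

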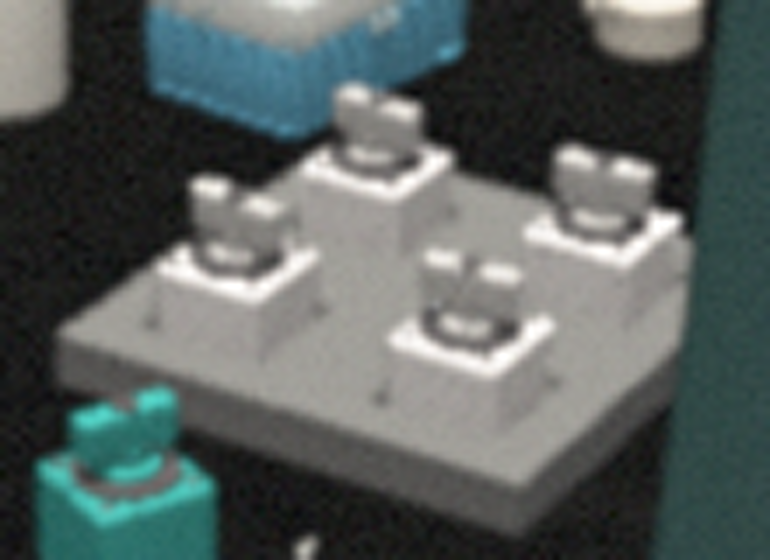

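View pics/t1.png

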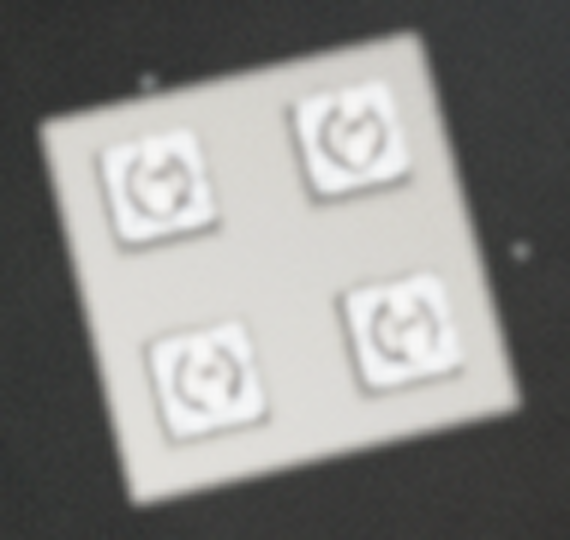

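View pics/t2.png

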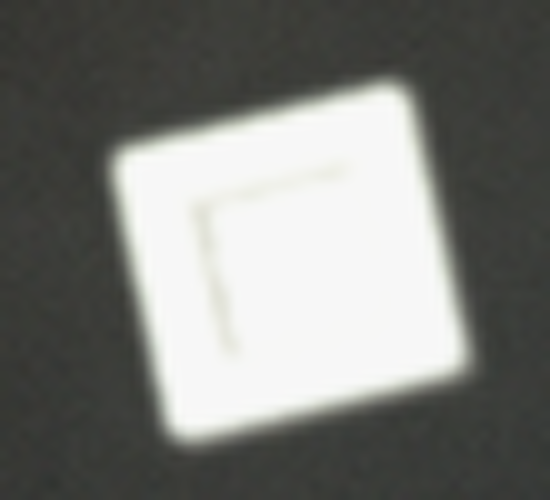

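View pics/s2.png

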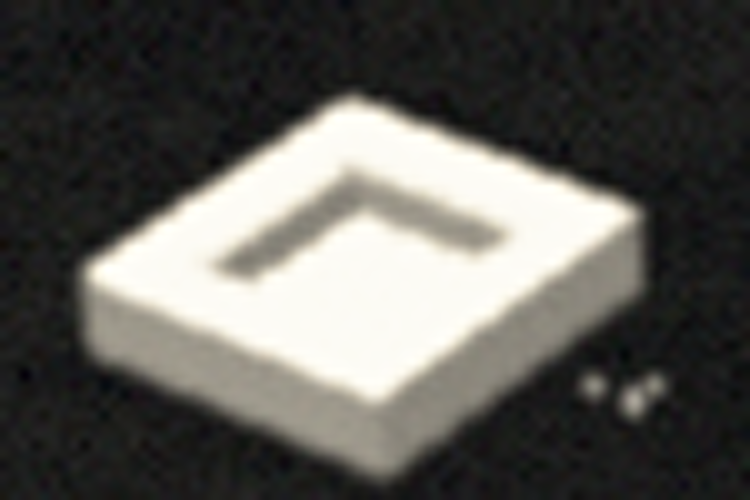

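```bash
cat >> h.py <<'E'
def uc(c,k,ox,oy): return np.array([(c[0]+.5)/k-.5+ox,(c[1]+.5)/k-.5+oy])
E
python3 - <<'E'
from h import *
s=robot.snapshot("scene");t=robot.snapshot("top")
T=lambda *c:uc(c,6,255,170); S=lambda *c:uc(c,7,240,170)
T2=lambda *c:uc(c,10,155,180); S2=lambda *c:uc(c,10,145,235)
print("rack L",tri(s,S(57,332),t,T(42,122)))
print("rack B",tri(s,S(520,487),t,T(135,507)))
rc=[T(42,122),T(418,30),T(522,408),T(135,507)]
P=np.array([atz(t,c,.02) for c in rc]);print(P,P.mean(0))
for i in range(4):
  d=P[(i+1)%4]-P[i]; print(np.linalg.norm(d),np.degrees(np.arctan2(d[1],d[0])))
print("holder")
# scene corners left=(+x+y),bottom(-x,+y),right(-x,-y),top(+x,-y)
sc=[S2(82,272),S2(380,402),S2(645,212),S2(352,95)]
tc=[T2(108,155),T2(178,440),T2(473,370),T2(403,82)]
for a,b in zip(sc,tc): print(tri(s,a,t,b), atz(s,a,.02),atz(t,b,.02))
P=np.array([atz(t,c,.02) for c in tc]);print(P.mean(0),np.array([atz(s,c,.02) for c in sc]).mean(0))
for i in range(4):
  d=P[(i+1)%4]-P[i]; print(np.linalg.norm(d),np.degrees(np.arctan2(d[1],d[0])))
E
```

```text
rack L (array([ 0.57937562, -0.02458353,  0.01995984]), np.float64(0.0015162347464049912))
rack B (array([ 0.39242398, -0.07010498,  0.02006684]), np.float64(0.0012982260864252834))
[[ 0.57992491 -0.02405324  0.02      ]
 [ 0.62682471 -0.20925836  0.02      ]
 [ 0.43999919 -0.25675686  0.02      ]
 [ 0.39193355 -0.07052682  0.02      ]] [ 0.50967059 -0.14014882  0.02      ]
0.1910511209241922 -75.78962152082327
0.19276898694117908 -165.7353491377484
0.19233287446543995 104.47210386015848
0.19365057617608333 13.885760793187282
holder
(array([0.56230137, 0.25702079, 0.02216187]), np.float64(0.002883163649778348)) [0.56374712 0.25479969 0.02      ] [0.56369491 0.25883684 0.02      ]
(array([0.47946189, 0.23457546, 0.02013703]), np.float64(0.0003832763375950528)) [0.47982072 0.23457356 0.02      ] [0.47934916 0.23446138 0.02      ]
(array([0.50097517, 0.15023531, 0.01913126]), np.float64(0.0019619390723452316)) [0.5008126  0.15148392 0.02      ] [0.50016743 0.14932135 0.02      ]
(array([0.58543071, 0.17234445, 0.02034145]), np.float64(0.0010611717094100306)) [0.58535817 0.17180863 0.02      ] [0.58587281 0.17283431 0.02      ]
[0.53227108 0.20386347 0.02      ] [0.53243465 0.20316645 0.02      ]
0.08779731940256293 -163.88099677571782
0.08764830289720922 -76.25975194985833
0.08887222271019586 15.341428628695795
0.08881606812640071 104.46011380192887
```

```bash
cat >> h.py <<'E'
RC=np.array([.5096,-.1400]); RY=np.radians(14.0)
def rot(a): return np.array([[np.cos(a),-np.sin(a)],[np.sin(a),np.cos(a)]])
UN=[RC+rot(RY)@np.array([a,b])*.048 for a in(1,-1) for b in(1,-1)]  # 0:+x+y 1:+x-y 2:-x+y 3:-x-y
def rect(c,yaw,l,w,z):
    q=np.array([[1,1],[-1,1],[-1,-1],[1,-1]])*[l/2,w/2]
    return np.c_[q@rot(yaw).T+c,np.full(4,z)]
def crop(s,x,y,w,h,k,polys,n):
    c=cv2.resize(s["color"][y:y+h,x:x+w,::-1],None,fx=k,fy=k,interpolation=cv2.INTER_CUBIC)
    for P,col in polys:
        q=((proj(s,P)-[x,y]+.5)*k-.5)
        cv2.polylines(c,[np.round(q*8).astype(np.int32)],True,col,1,cv2.LINE_AA,3)
    cv2.imwrite(n,c)
E
python3 - <<'E'
from h import *
s=robot.snapshot("scene");t=robot.snapshot("top")
polys=[(rect(RC,RY,.19,.19,.02),(0,0,255))]
for u in UN: polys+=[(rect(u,RY,.044,.044,.044),(0,255,0)),(rect(u,RY+np.pi/2*0,.036,.010,.069),(255,0,0))]
print(UN)
crop(s,245,172,105,78,7,polys,"pics/s3.png"); crop(t,255,170,95,90,6,polys,"pics/t3.png")
E
```

```text
[array([ 0.54456194, -0.08181355]), array([ 0.56778645, -0.17496194]), array([ 0.45141355, -0.10503806]), array([ 0.47463806, -0.19818645])]
```

View pics/s3.png

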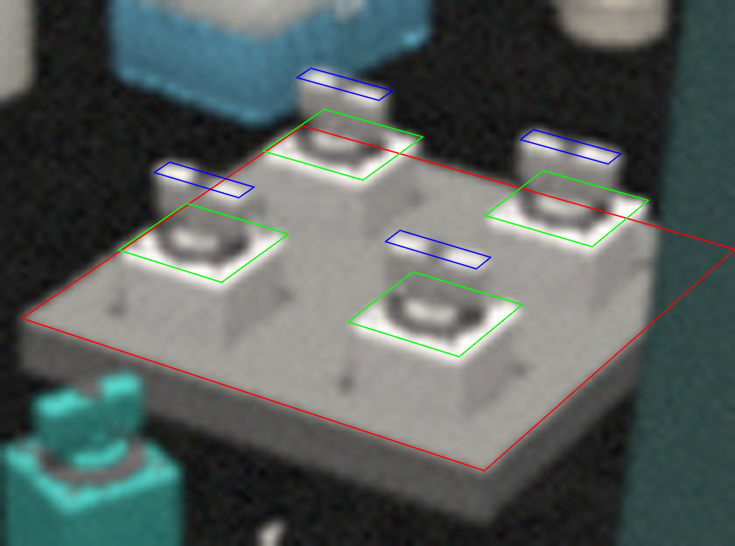

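View pics/t3.png

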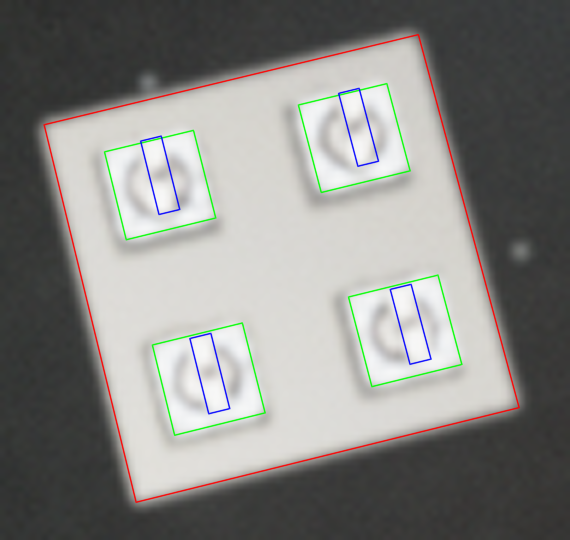

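The overlays fit both views. The rack is at (0.510, -0.140) with yaw 14° and its top at 20 mm (triangulated). The holder is at (0.532, 0.2035) with yaw about 15°, and the bars lie near the rack's x direction. I'll use the fingers as a loose wrench.

```bash
cat >> h.py <<'E'
def go(x,y,z,yaw=None,show=True):
    "offsets in tool axes (mm) from measured pose, rotating first by rz"
    o=robot.get_obs(); p=o["tool_pos"]; M=R.from_euler('xyz',o["ee_rot"]).as_matrix()
    ps=np.arctan2(M[1,0],M[0,0]); d=np.array([x,y,z])-p
    f=lambda a: np.round(np.array([np.cos(a)*d[0]+np.sin(a)*d[1],np.sin(a)*d[0]-np.cos(a)*d[1],-d[2]])*1000,1)
    print("yaw",round(ps,4),"tool-move mm before rot",f(ps), end=" ")
    if yaw is not None: print("rz",round(ps-yaw,4),"after rot",f(yaw),end="")
    print("\n p",np.round(p,4),"tilt",np.round(M[:2,2],4),"F",np.round(o["wrist_force"],2),"T",np.round(o["wrist_torque"],3),"w",round(o["width"],4),"t",o["time"],"j6",round(o["joint_positions"][5],3))
E
python3 -c "
from h import *
u=UN[3]; go(u[0],u[1],.12,RY-np.pi/2)"
```

```text
yaw -1.251 tool-move mm before rot [-212.6 -388.3   48.6] rz 0.0754 after rot [-241.3 -371.1   48.6]
 p [ 0.1729 -0.5221  0.1686] tilt [-0.      0.0002] F [ 0.48  0.13 -0.49] T [-0.004 -0.036 -0.012] w 0.0939 t 0.4 j6 -0.103
```

```bash
python3 -m handwheel '{"delta_pos":[[-26.6,-48.5,0],[-26.6,-48.5,0],[-26.6,-48.5,0],[-26.6,-48.5,0],[-26.6,-48.5,0],[-26.6,-48.5,0],[-26.6,-48.5,0],[-26.6,-48.5,0]],"rotation":[[0,0,0],[0,0,0],[0,0,0],[0,0,0],[0,0,0],[0,0,0],[0,0,0],[0,0,0]],"claw":[0.57,0.57,0.57,0.57,0.57,0.57,0.57,0.57]}'; python3 -c "
from h import *
u=UN[3]; go(u[0],u[1],.10,RY-np.pi/2)"
```

```text
time: 1.4
tool_pos: [0.4754, -0.1967, 0.169]
ee_rot: [-3.141, -0.001, -1.251]
wrist_force: [0.5, -0.2, 0.9]
width: 0.0207
yaw -1.251 tool-move mm before rot [ 1.1  1.2 69. ] rz 0.0754 after rot [ 1.2  1.1 69. ]
 p [ 0.4754 -0.1967  0.169 ] tilt [ 0.0006 -0.0006] F [ 0.47 -0.22  0.86] T [-0.028  0.033 -0.004] w 0.0207 t 1.4 j6 0.749
```

```bash
python3 -m handwheel '{"delta_pos":[[0,0,0],[1.2,1.1,20],[0,0,30],[0,0,25],[0,0,4],[0,0,0],[0,0,0],[0,0,0]],"rotation":[[0,0,0.075],[0,0,0],[0,0,0],[0,0,0],[0,0,0],[0,0,0],[0,0,0],[0,0,0]],"claw":[0.57,0.57,0.57,0.57,0.57,0.57,0.57,0.57]}'; python3 -c "
from h import *
u=UN[3]; go(u[0],u[1],.056,RY-np.pi/2)
s=robot.snapshot('scene');t=robot.snapshot('top')
p=robot.get_obs()['tool_pos']
polys=[(rect(u,RY,.044,.044,.044),(0,255,0)),(rect(u,RY,.036,.010,.069),(255,0,0)),(rect(p[:2],RY,.016,.0207,p[2]),(0,0,255)),(rect(p[:2],RY,.016,.0457,p[2]),(0,0,255))]
crop(s,280,140,100,80,7,polys,'pics/s4.png'); crop(t,280,150,100,90,7,polys,'pics/t4.png')"
```

```text
time: 2.4
tool_pos: [0.4743, -0.2, 0.091]
ee_rot: [-3.14, -0.002, -1.326]
wrist_force: [1.7, 0.7, -0.3]
width: 0.0202
yaw -1.326 tool-move mm before rot [-1.7 -0.8 35. ] rz 0.0004 after rot [-1.7 -0.8 35. ]
 p [ 0.4743 -0.2     0.091 ] tilt [ 0.002  -0.0012] F [ 1.67  0.67 -0.34] T [-0.017 -0.022  0.016] w 0.0202 t 2.4 j6 0.817
```

View pics/s4.png

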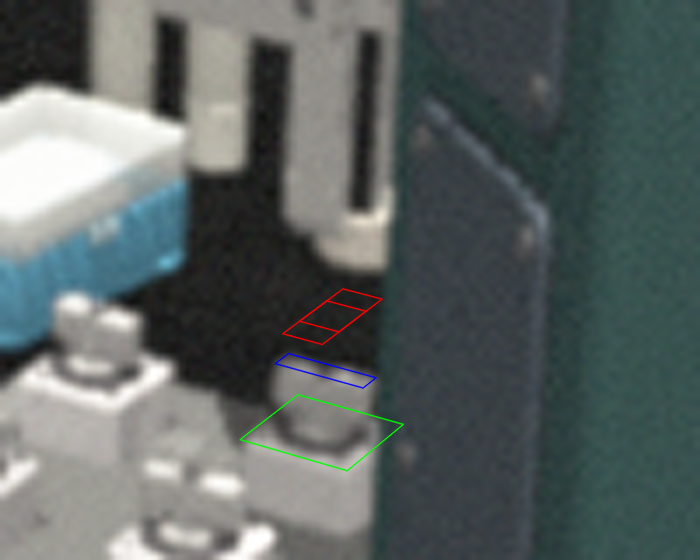

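View pics/t4.png

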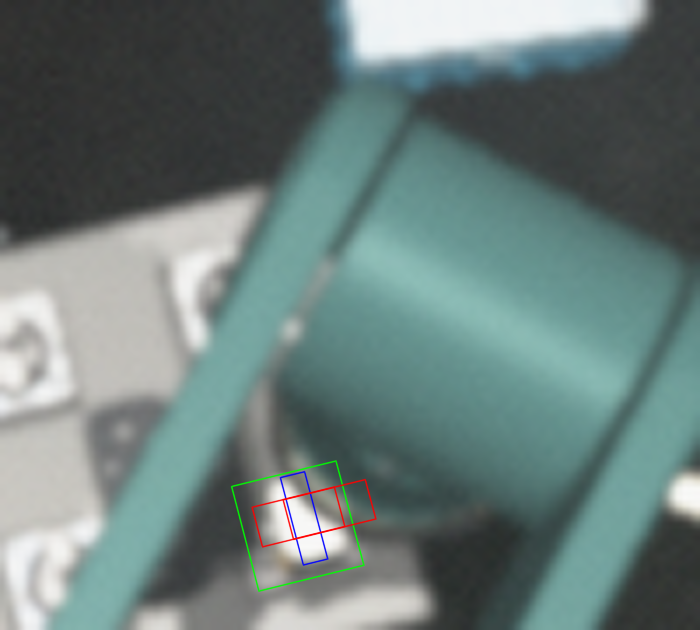

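```bash
python3 -c "
from h import *
s=robot.snapshot('scene')
crop(s,260,60,160,140,5,[],'pics/s5.png')"
```

```text
(no output)
```

View pics/s5.png

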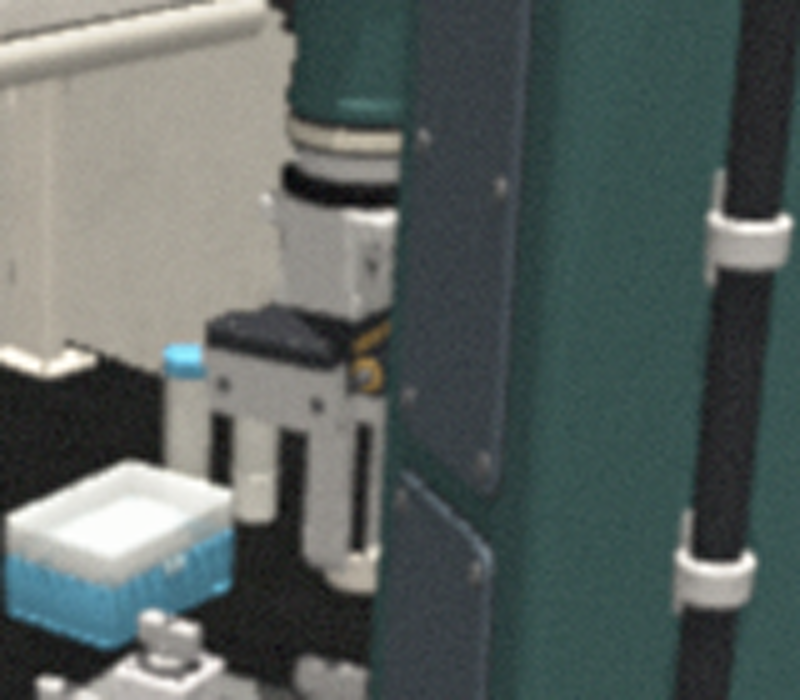

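```bash
python3 -c "
import cv2
im=cv2.imread('pics/scene0.png')[60:180,470:560]
im=cv2.resize(im,None,fx=5,fy=5,interpolation=cv2.INTER_CUBIC)
cv2.circle(im,(int((508.1-470+.5)*5),int((157.1-60+.5)*5)),4,(0,0,255),1)
cv2.imwrite('pics/z0.png',im)"
```

```text
(no output)
```

View pics/z0.png

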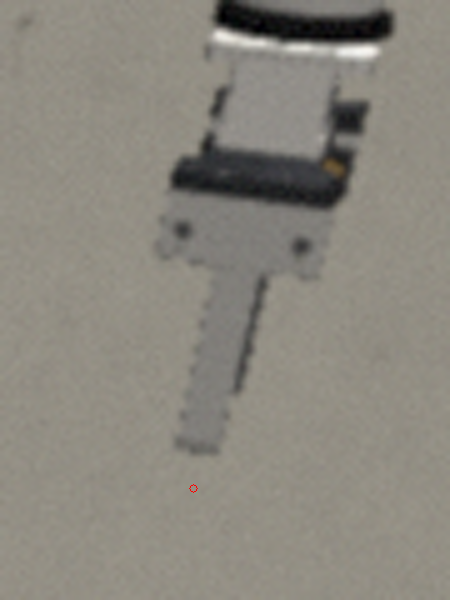

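```bash
python3 -c "
import cv2
from h import *
t=robot.snapshot('top')
im=cv2.imread('pics/top0.png')[270:420,410:560]
im=cv2.resize(im,None,fx=5,fy=5,interpolation=cv2.INTER_CUBIC)
a=-1.251; d=np.array([np.cos(a),np.sin(a)])
for k in (-.053,0,.053):
  for z in (.168,.265):
    q=proj(t,[*(np.array([.173,-.522])+k*d),z])[0]
    cv2.circle(im,(int((q[0]-410+.5)*5),int((q[1]-270+.5)*5)),4,(0,0,255) if z<.2 else (255,0,255),1)
cv2.imwrite('pics/z1.png',im)
im=cv2.imread('pics/scene0.png')[60:180,460:560]
im=cv2.resize(im,None,fx=6,fy=6,interpolation=cv2.INTER_CUBIC)
s=robot.snapshot('scene')
for k in (-.053,0,.053):
  for z in (.168,.265):
    q=proj(s,[*(np.array([.173,-.522])+k*d),z])[0]
    cv2.circle(im,(int((q[0]-460+.5)*6),int((q[1]-60+.5)*6)),4,(0,0,255) if k>=0 else (255,0,255),1)
cv2.imwrite('pics/z2.png',im)
"
```

```text
(no output)
```

View pics/z1.png

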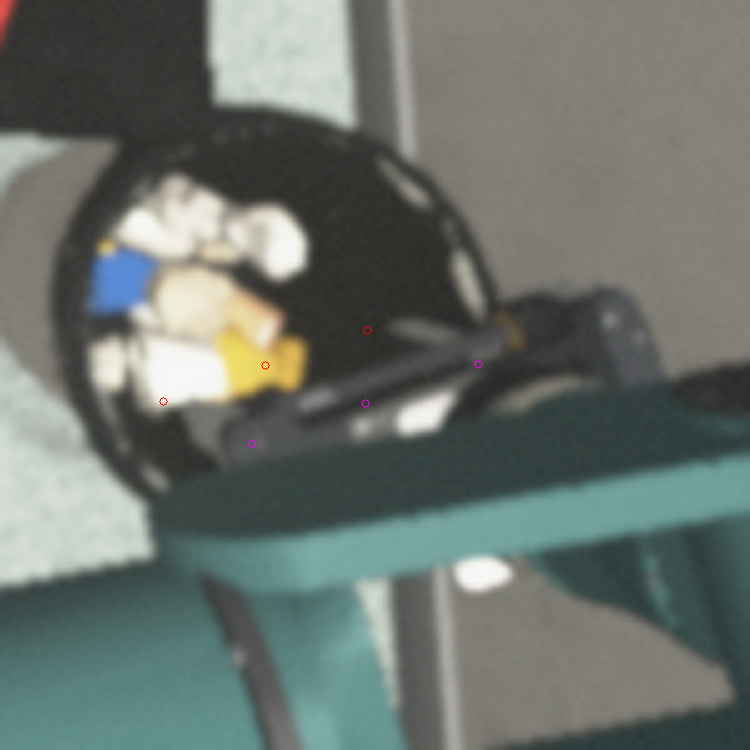

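View pics/z2.png

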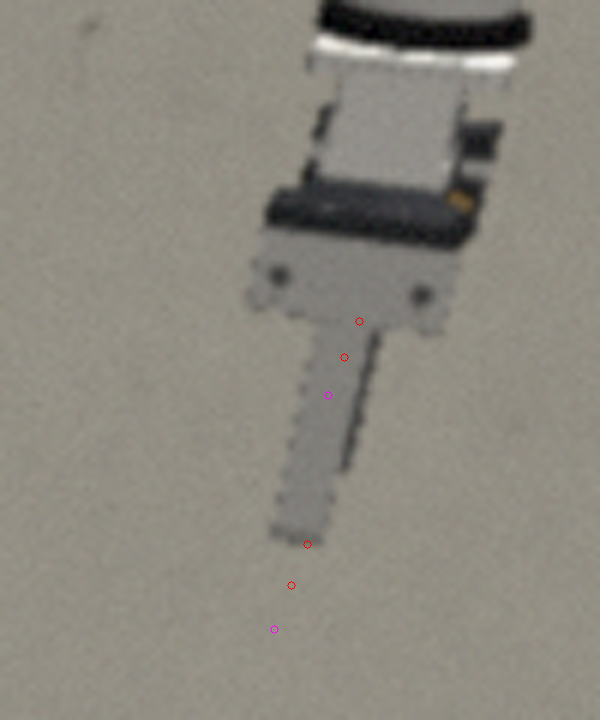

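```bash
python3 -c "
from h import *
go(.5,.06,.16)
s=robot.snapshot('scene'); print(proj(s,[[.5,.06,.16]]))"
```

```text
yaw -1.3261 tool-move mm before rot [-245.5  -88.5  -70. ] 
 p [ 0.4737 -0.1997  0.09  ] tilt [ 0.0004 -0.0003] F [ 0.37 -0.44 -0.27] T [ 0.061 -0.012  0.   ] w 0.0201 t 2.65 j6 0.817
[[239.71846881 186.36811236]]
```

```bash
python3 -m handwheel '{"delta_pos":[[0,0,-35],[0,0,-35],[-49,-17.7,0],[-49,-17.7,0],[-49,-17.7,0],[-49,-17.7,0],[-49,-17.7,0],[0,0,0]],"rotation":[[0,0,0],[0,0,0],[0,0,0],[0,0,0],[0,0,0],[0,0,0],[0,0,0],[0,0,0]],"claw":[0.57,0.57,0.57,0.57,0.57,0.57,0.57,0.57]}'; python3 -c "
from h import *
go(.5,.06,.16)
s=robot.snapshot('scene');t=robot.snapshot('top')
p=robot.get_obs()['tool_pos']; print(p)
polys=[(rect(p[:2],RY,.016,.0207,p[2]),(0,0,255)),(rect(p[:2],RY,.016,.0457,p[2]),(0,0,255)),(rect(p[:2],RY,.016,.0457,p[2]+.097),(255,0,255))]
crop(s,190,90,110,110,7,polys,'pics/s6.png'); crop(t,180,130,140,120,5,polys,'pics/t6.png')"
```

```text
time: 3.7
tool_pos: [0.4999, 0.0627, 0.1597]
ee_rot: [-3.142, 0.001, -1.32]
wrist_force: [-0.5, -0.5, -0.7]
width: 0.02
yaw -1.3203 tool-move mm before rot [ 2.6  0.5 -0.3] 
 p [0.4999 0.0627 0.1597] tilt [-0.0001  0.0007] F [-0.55 -0.51 -0.69] T [-0.021 -0.01   0.003] w 0.02 t 3.7 j6 1.332
[0.49993053 0.05961467 0.15967268]
```

View pics/s6.png

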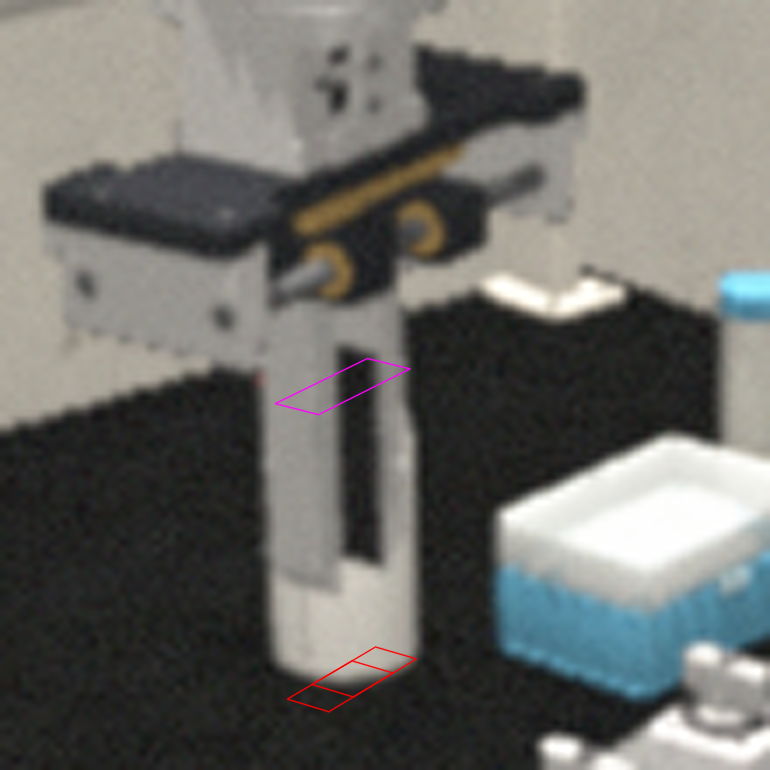

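View pics/t6.png

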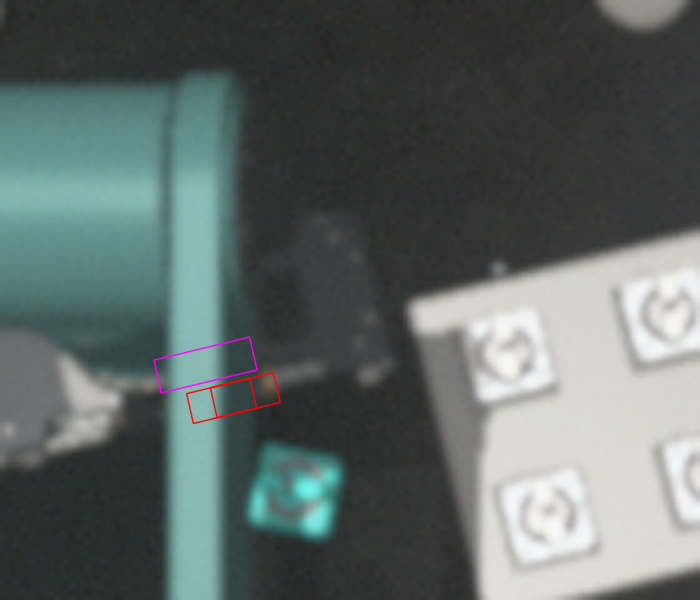

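```bash
python3 -c "
from h import *
s=robot.snapshot('scene')
p=robot.get_obs()['tool_pos']; print(p)
y=-1.3203+np.pi/2
polys=[]
for h,c in ((.0,(0,0,255)),(.019,(0,255,0)),(.03,(255,0,0))):
  polys+=[(rect(p[:2],y,.016,.020,p[2]+h),c),(rect(p[:2],y,.016,.045,p[2]+h),c)]
crop(s,210,130,60,70,11,polys,'pics/s7.png')
print(s['color'][130:200].shape)"
```

```text
[0.49998045 0.0589126  0.15966604]
(70, 560, 3)
```

View pics/s7.png

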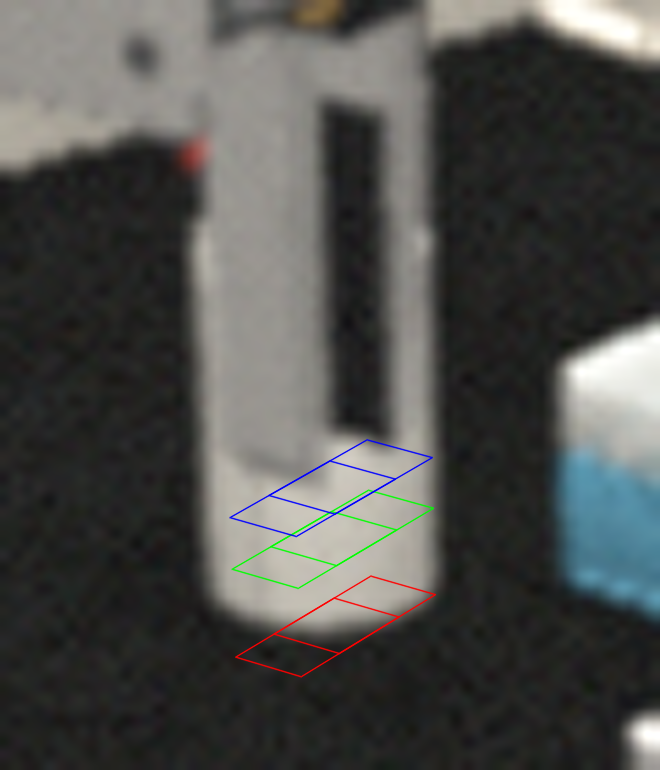

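The picture puts the fingertips about 30–40 mm above the reported TCP, around (300,475) in the crop. I'll treat the tip height as unverified and lower over the unit nearest this spot in stages, checking each one.

```bash
python3 -c "
from h import *
u=UN[0]; go(u[0],u[1],.08,RY-np.pi/2)"
```

```text
yaw -1.3263 tool-move mm before rot [147.3  -9.2  79.7] rz 0.0001 after rot [147.3  -9.2  79.7]
 p [0.5    0.0589 0.1597] tilt [-0.0002 -0.0008] F [ 0.69 -0.32  0.64] T [ 0.029 -0.031  0.019] w 0.0203 t 3.85 j6 1.331
```

```bash
python3 -m handwheel '{"delta_pos":[[49,-3,0],[49,-3,0],[49,-3,0],[0,0,35],[0,0,30],[0,0,15],[0,0,0],[0,0,0]],"rotation":[[0,0,0],[0,0,0],[0,0,0],[0,0,0],[0,0,0],[0,0,0],[0,0,0],[0,0,0]],"claw":[0.57,0.57,0.57,0.57,0.57,0.57,0.57,0.57]}'; python3 -c "
from h import *
u=UN[0]; go(u[0],u[1],.056,RY-np.pi/2)
s=robot.snapshot('scene')
p=robot.get_obs()['tool_pos']; y=RY
polys=[(rect(u,RY,.036,.010,.069),(255,255,0))]
for h,c in ((.0,(0,0,255)),(.02,(0,255,0)),(.04,(255,0,0))):
  polys+=[(rect(p[:2],y,.016,.020,p[2]+h),c),(rect(p[:2],y,.016,.045,p[2]+h),c)]
crop(s,240,130,70,75,10,polys,'pics/s8.png')
crop(s,240,130,70,75,10,[],'pics/s8b.png')"
```

```text
time: 4.85
tool_pos: [0.5453, -0.0814, 0.0813]
ee_rot: [-3.139, -0.001, -1.326]
wrist_force: [-0.5, -0.3, 0.8]
width: 0.02
yaw -1.3263 tool-move mm before rot [ 0.3  0.8 25.3] rz 0.0001 after rot [ 0.3  0.8 25.3]
 p [ 0.5453 -0.0814  0.0813] tilt [ 0.0025 -0.0008] F [-0.51 -0.32  0.77] T [-0.029 -0.038 -0.003] w 0.02 t 4.85 j6 1.075
```

View pics/s8.png

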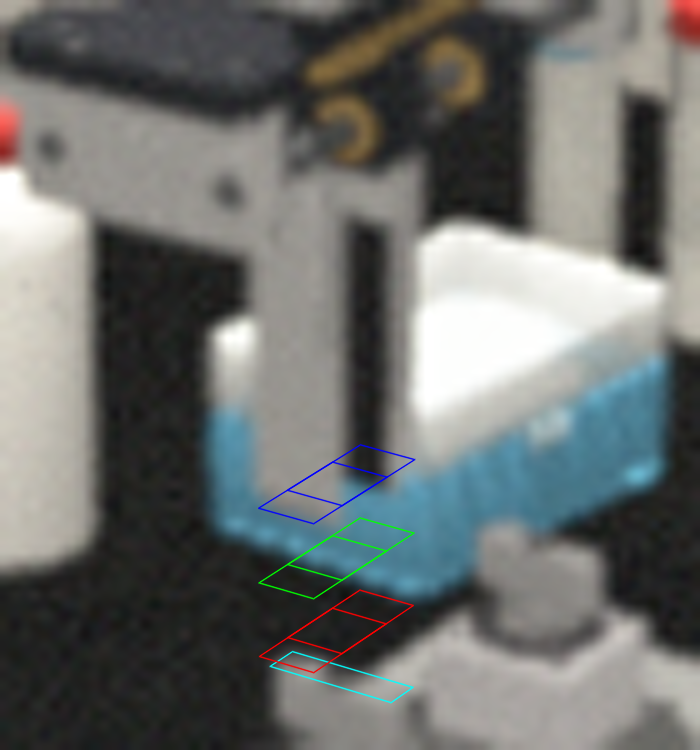

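View pics/s8b.png

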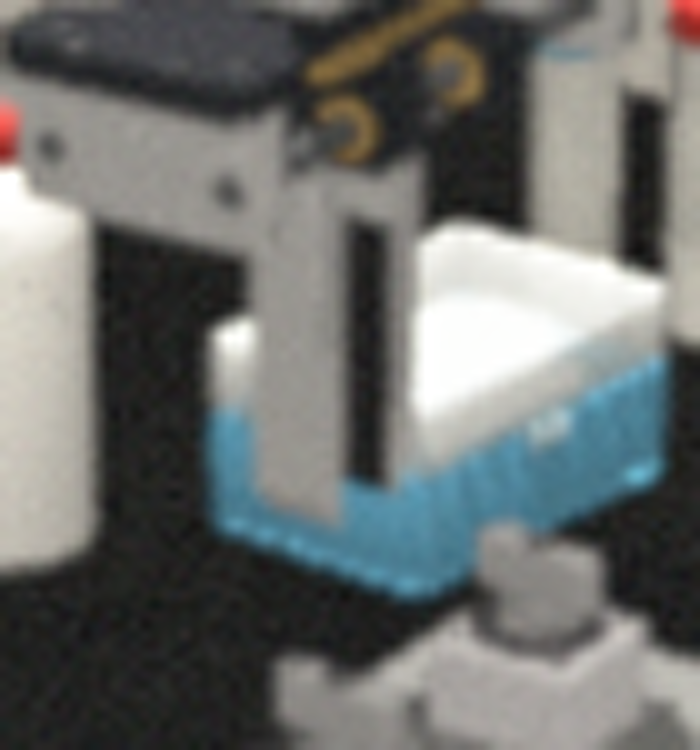

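```bash
python3 -m handwheel '{"delta_pos":[[0.3,0.8,10],[0,0,10],[0,0,5],[0,0,0],[0,0,0],[0,0,0],[0,0,0],[0,0,0]],"rotation":[[0,0,0],[0,0,0],[0,0,0],[0,0,0],[0,0,0],[0,0,0],[0,0,0],[0,0,0]],"claw":[0.57,0.57,0.57,0.57,0.7,0.8,0.85,0.85]}'; python3 -c "
from h import *
u=UN[0]; go(u[0],u[1],.056,RY-np.pi/2)
s=robot.snapshot('scene')
crop(s,240,130,70,75,10,[],'pics/s9.png')"
```

```text
time: 5.9
tool_pos: [0.5438, -0.0814, 0.0549]
ee_rot: [-3.141, -0.0, -1.326]
wrist_force: [-0.2, -0.0, -0.0]
width: 0.0074
yaw -1.326 tool-move mm before rot [ 0.6 -0.6 -1.1] rz 0.0005 after rot [ 0.6 -0.6 -1.1]
 p [ 0.5438 -0.0814  0.0549] tilt [ 0.0003 -0.0002] F [-0.19 -0.   -0.02] T [0.028 0.039 0.035] w 0.0074 t 5.9 j6 1.074
```

View pics/s9.png

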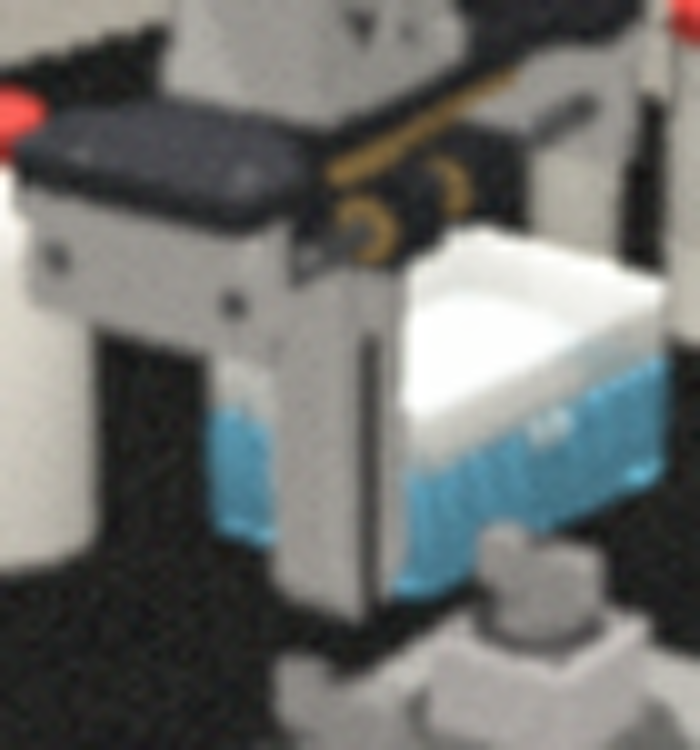

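The fingers closed to 7 mm with no bar between them. That agrees with the picture: the tips are about 41 mm above the reported TCP, so I'll lower by that much more.

```bash
python3 -m handwheel '{"delta_pos":[[0.6,-0.6,0],[0,0,0],[0,0,10],[0,0,8],[0,0,6],[0,0,4],[0,0,0],[0,0,0]],"rotation":[[0,0,0],[0,0,0],[0,0,0],[0,0,0],[0,0,0],[0,0,0],[0,0,0],[0,0,0]],"claw":[0.57,0.57,0.57,0.57,0.57,0.57,0.57,0.57]}'; python3 -c "
from h import *
u=UN[0]; go(u[0],u[1],.015,RY-np.pi/2)
s=robot.snapshot('scene')
crop(s,240,140,70,75,10,[],'pics/s10.png')"
```

```text
time: 6.95
tool_pos: [0.5447, -0.0819, 0.0271]
ee_rot: [-3.141, -0.0, -1.326]
wrist_force: [0.2, -0.2, -0.4]
width: 0.0204
yaw -1.326 tool-move mm before rot [-0.1  0.1 12.1] rz 0.0005 after rot [-0.1  0.1 12.1]
 p [ 0.5447 -0.0819  0.0271] tilt [ 0.0006 -0.0003] F [ 0.21 -0.22 -0.43] T [ 0.014  0.019 -0.009] w 0.0204 t 6.95 j6 1.074
```

View pics/s10.png

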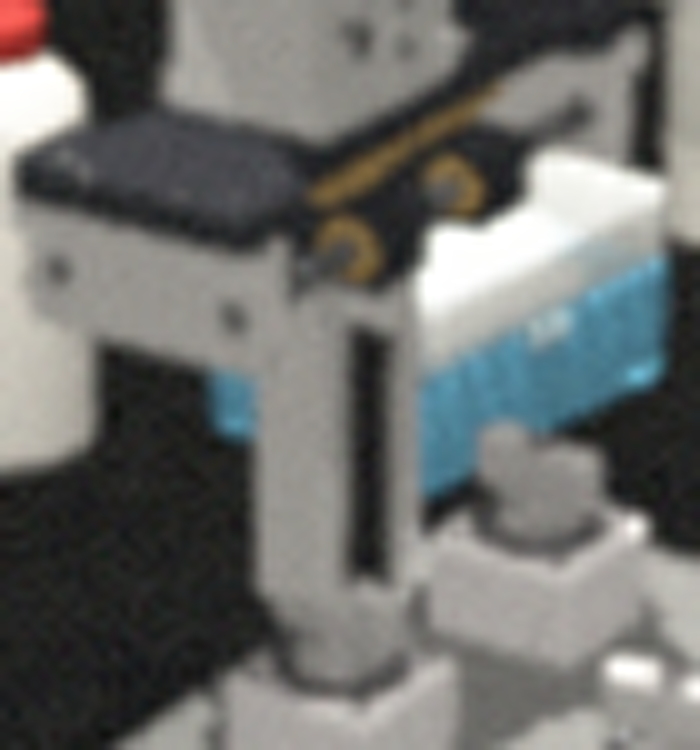

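```bash
python3 -m handwheel '{"delta_pos":[[0,0,3],[0,0,3],[0,0,3],[0,0,2],[0,0,0],[0,0,0],[0,0,0],[0,0,0]],"rotation":[[0,0,0],[0,0,0],[0,0,0],[0,0,0],[0,0,0],[0,0,-0.17],[0,0,-0.17],[0,0,-0.17]],"claw":[0.57,0.57,0.57,0.57,0.57,0.57,0.57,0.57]}'; python3 -c "
from h import *
u=UN[0]; go(u[0],u[1],.015)"
```

```text
time: 8.0
tool_pos: [0.5446, -0.082, 0.016]
ee_rot: [3.142, -0.001, -0.811]
wrist_force: [-0.4, -0.7, -0.1]
width: 0.0205
yaw -0.8105 tool-move mm before rot [-0.2 -0.1  1. ] 
 p [ 0.5446 -0.082   0.016 ] tilt [ 0.0005 -0.0005] F [-0.42 -0.67 -0.11] T [-0.18  -0.04  -0.012] w 0.0205 t 8.0 j6 0.558
```

```bash
python3 -m handwheel '{"delta_pos":[[0,0,0],[0,0,0],[0,0,0],[0,0,0],[0,0,0],[0,0,0],[0,0,0],[0,0,0]],"rotation":[[0,0,-0.1],[0,0,-0.1],[0,0,-0.1],[0,0,-0.1],[0,0,-0.1],[0,0,-0.1],[0,0,-0.1],[0,0,-0.1]],"claw":[0.57,0.57,0.57,0.57,0.57,0.57,0.57,0.57]}'; python3 -c "
from h import *
u=UN[0]; go(u[0],u[1],.015)
T=[]
for i in range(3):
  s=robot.snapshot('scene'); T.append(robot.get_obs()['wrist_torque'])
print(np.round(T,3))
crop(s,240,140,70,75,10,[],'pics/s11.png')"
```

```text
time: 9.0
tool_pos: [0.5448, -0.0822, 0.016]
ee_rot: [3.141, -0.001, -0.013]
wrist_force: [-0.2, -1.0, -0.5]
width: 0.0199
yaw -0.0129 tool-move mm before rot [-0.2 -0.4  1. ] 
 p [ 0.5448 -0.0822  0.016 ] tilt [ 0.0008 -0.0009] F [-0.23 -0.97 -0.54] T [-0.157 -0.112 -0.062] w 0.0199 t 9.0 j6 -0.239
[[-0.173 -0.193 -0.015]
 [-0.225 -0.155 -0.009]
 [-0.189 -0.191 -0.03 ]]
```

View pics/s11.png

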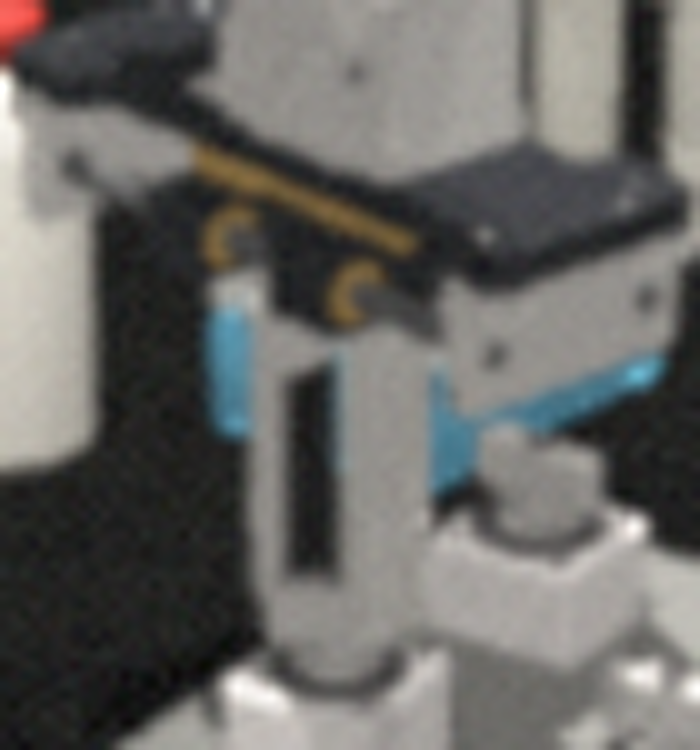

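```bash
python3 -m handwheel '{"delta_pos":[[0,0,0],[0,0,0],[0,0,0],[0,0,0],[0,0,0],[0,0,0],[0,0,0],[0,0,0]],"rotation":[[0,0,-0.09],[0,0,-0.09],[0,0,-0.09],[0,0,-0.09],[0,0,-0.09],[0,0,-0.09],[0,0,-0.09],[0,0,-0.09]],"claw":[0.57,0.57,0.57,0.57,0.57,0.57,0.57,0.57]}'; python3 -c "
from h import *
u=UN[2]; go(u[0],u[1],.055, RY+np.pi/2)
T=[]
for i in range(2):
  s=robot.snapshot('scene'); T.append(robot.get_obs()['wrist_torque'])
print(np.round(T,3))
crop(s,240,140,70,75,10,[],'pics/s12.png')"
```

```text
time: 10.15
tool_pos: [0.5449, -0.0821, 0.0161]
ee_rot: [3.14, -0.0, 0.705]
wrist_force: [1.2, -1.3, 0.1]
width: 0.0201
yaw 0.7051 tool-move mm before rot [-86.1 -43.1 -38.9] rz -1.11 after rot [  0.3 -96.3 -38.9]
 p [ 0.5449 -0.0821  0.0161] tilt [ 0.0012 -0.0006] F [ 1.23 -1.25  0.05] T [-0.182 -0.32  -0.091] w 0.0201 t 10.15 j6 -0.957
[[-0.116 -0.295 -0.037]
 [-0.075 -0.241 -0.016]]
```

View pics/s12.png

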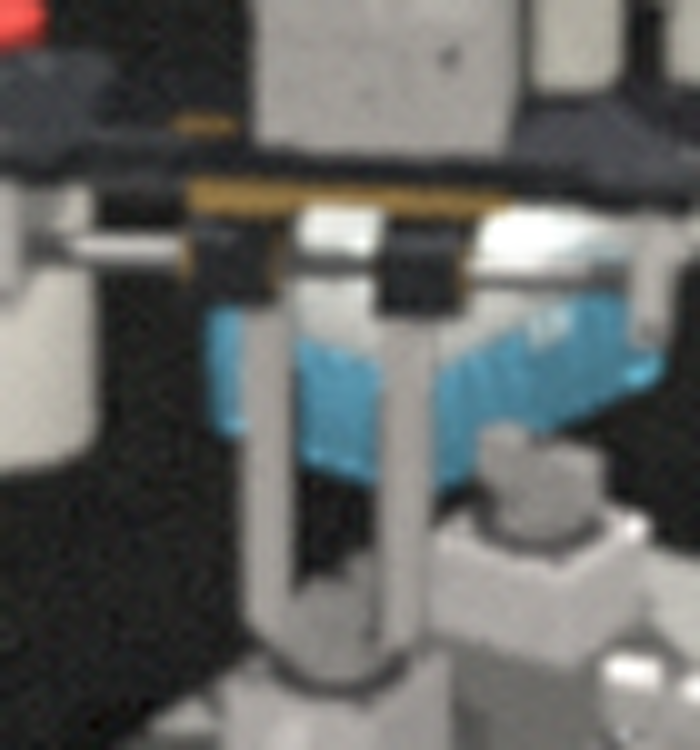

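```bash
python3 -m handwheel '{"delta_pos":[[0,0,-25],[0,0,-20],[0,0,0],[0,0,0],[0,0,0],[0,0,0],[0,0,0],[0,0,0]],"rotation":[[0,0,0],[0,0,0],[0,0,-0.185],[0,0,-0.185],[0,0,-0.185],[0,0,-0.185],[0,0,-0.185],[0,0,-0.185]],"claw":[0.57,0.57,0.57,0.57,0.57,0.57,0.57,0.57]}'; python3 -c "
from h import *
u=UN[2]; go(u[0],u[1],.016, RY+np.pi/2)"
```

```text
time: 11.25
tool_pos: [0.5441, -0.0815, 0.0607]
ee_rot: [-3.141, -0.001, 1.817]
wrist_force: [0.5, 0.4, 0.4]
width: 0.02
yaw 1.8173 tool-move mm before rot [ -0.2 -95.7  44.7] rz 0.0022 after rot [ -0.4 -95.7  44.7]
 p [ 0.5441 -0.0815  0.0607] tilt [-0.0006  0.0005] F [0.46 0.41 0.44] T [ 0.067 -0.091 -0.015] w 0.02 t 11.25 j6 -2.069
```

```bash
python3 -m handwheel '{"delta_pos":[[0,-48,0],[0,-48,0],[0,0,10],[0,0,12],[0,0,9],[0,0,6],[0,0,4],[0,0,3]],"rotation":[[0,0,0],[0,0,0],[0,0,0],[0,0,0],[0,0,0],[0,0,0],[0,0,0],[0,0,0]],"claw":[0.57,0.57,0.57,0.57,0.57,0.57,0.57,0.57]}'; python3 -c "
from h import *
u=UN[2]; go(u[0],u[1],.016, RY+np.pi/2)"
```

```text
time: 12.25
tool_pos: [0.4515, -0.1048, 0.0165]
ee_rot: [-3.142, -0.0, 1.814]
wrist_force: [1.0, 0.3, -0.4]
width: 0.0203
yaw 1.8142 tool-move mm before rot [-0.2 -0.1  0.5] rz -0.001 after rot [-0.2 -0.1  0.5]
 p [ 0.4515 -0.1048  0.0165] tilt [-0.0001  0.    ] F [ 0.97  0.28 -0.39] T [ 0.059 -0.1   -0.011] w 0.0203 t 12.25 j6 -2.165
```

Now turn clockwise, slowing for the torque readings.

```bash
cat > q.py <<'E'
from h import *
go(.5,0,.016)
T=[]
for i in range(3):
  s=robot.snapshot('scene'); T.append(np.r_[robot.get_obs()['wrist_force'],robot.get_obs()['wrist_torque']])
print(np.round(T,3))
E
R='[0,0,0]'
python3 -m handwheel '{"delta_pos":[[0,0,0],[0,0,0],[0,0,0],[0,0,0],[0,0,0],[0,0,0],[0,0,0],[0,0,0]],"rotation":[[0,0,0.17],[0,0,0.17],[0,0,0.17],[0,0,0.12],[0,0,0.12],[0,0,0.1],[0,0,0.1],[0,0,0.1]],"claw":[0.57,0.57,0.57,0.57,0.57,0.57,0.57,0.57]}'; python3 q.py
```

```text
time: 13.25
tool_pos: [0.4517, -0.1055, 0.0172]
ee_rot: [3.14, 0.0, 0.761]
wrist_force: [0.0, -1.8, -0.3]
width: 0.0204
yaw 0.7606 tool-move mm before rot [107.7 -43.1   1.2] 
 p [ 0.4517 -0.1055  0.0172] tilt [ 0.0009 -0.0013] F [ 0.02 -1.8  -0.28] T [-0.166 -0.123  0.069] w 0.0204 t 13.25 j6 -1.111
[[-0.132 -0.558 -0.625 -0.157 -0.085  0.012]
 [-0.308 -1.043  0.269 -0.177 -0.119  0.03 ]
 [ 0.513 -1.262  0.926 -0.178 -0.07   0.031]]
```

```bash
python3 -m handwheel '{"delta_pos":[[0,0,0],[0,0,0],[0,0,0],[0,0,0],[0,0,0],[0,0,0],[0,0,0],[0,0,0]],"rotation":[[0,0,0.12],[0,0,0.12],[0,0,0.12],[0,0,0.12],[0,0,0.12],[0,0,0.12],[0,0,0.12],[0,0,0.12]],"claw":[0.57,0.57,0.57,0.57,0.57,0.57,0.57,0.57]}'; python3 q.py; python3 -c "
from h import *
t=robot.snapshot('top');s=robot.snapshot('scene')
crop(s,245,150,90,75,8,[],'pics/s13.png')
crop(t,250,160,105,100,6,[],'pics/t13.png')"
```

```text
time: 14.4
tool_pos: [0.4511, -0.1051, 0.0168]
ee_rot: [3.141, 0.0, -0.198]
wrist_force: [-0.7, -0.6, -0.3]
width: 0.0204
yaw -0.1982 tool-move mm before rot [  27.3 -112.7    0.8] 
 p [ 0.4511 -0.1051  0.0168] tilt [-0.0003 -0.0004] F [-0.65 -0.6  -0.32] T [-0.151  0.06  -0.022] w 0.0204 t 14.4 j6 -0.153
[[-0.369 -0.998  0.436 -0.157  0.031  0.064]
 [-0.37  -0.949  0.058 -0.171  0.064  0.006]
 [-0.882 -0.684  0.482 -0.129  0.001 -0.042]]
```

View pics/s13.png

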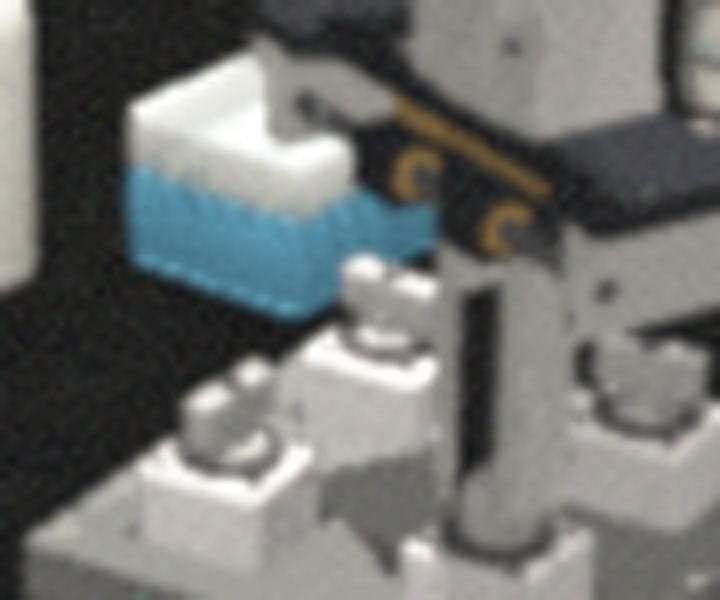

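View pics/t13.png

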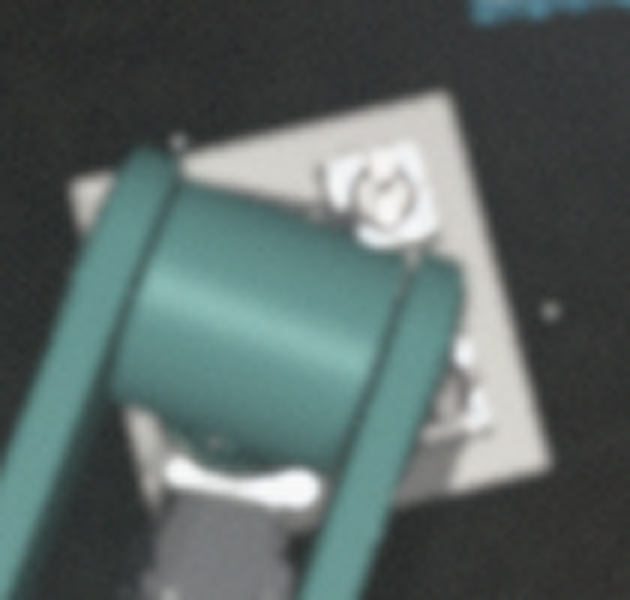

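```bash
python3 -m handwheel '{"delta_pos":[[0,0,-25],[0,0,-20],[0,0,0],[0,0,0],[0,0,0],[0,0,0],[0,0,0],[0,0,0]],"rotation":[[0,0,0],[0,0,0],[0,0,0.186],[0,0,0.186],[0,0,0.186],[0,0,0.186],[0,0,0.186],[0,0,0.186]],"claw":[0.57,0.57,0.57,0.57,0.57,0.57,0.57,0.57]}'; python3 -c "
from h import *
u=UN[3]; go(u[0],u[1],.016, RY-np.pi/2)"
```

```text
time: 15.65
tool_pos: [0.4514, -0.1046, 0.0618]
ee_rot: [-3.141, 0.0, -1.316]
wrist_force: [0.5, 0.1, -0.9]
width: 0.0201
yaw -1.3161 tool-move mm before rot [96.4  1.1 45.8] rz 0.0103 after rot [96.4  0.1 45.8]
 p [ 0.4514 -0.1046  0.0618] tilt [0.0004 0.0004] F [ 0.49  0.14 -0.86] T [ 0.024 -0.019 -0.012] w 0.0201 t 15.65 j6 0.965
```

```bash
python3 -m handwheel '{"delta_pos":[[48,0.5,0],[48,0.5,0],[0,0,10],[0,0,12],[0,0,10],[0,0,6],[0,0,5],[0,0,3]],"rotation":[[0,0,0],[0,0,0],[0,0,0.01],[0,0,0],[0,0,0],[0,0,0],[0,0,0],[0,0,0]],"claw":[0.57,0.57,0.57,0.57,0.57,0.57,0.57,0.57]}'; python3 -c "
from h import *
u=UN[3]; go(u[0],u[1],.016)"
```

```text
time: 16.65
tool_pos: [0.4749, -0.1977, 0.0157]
ee_rot: [-3.141, -0.0, -1.321]
wrist_force: [0.1, -0.1, 0.8]
width: 0.0199
yaw -1.3215 tool-move mm before rot [ 0.4  0.4 -0.3] 
 p [ 0.4749 -0.1977  0.0157] tilt [ 0.0002 -0.0002] F [ 0.14 -0.13  0.75] T [-0.038  0.005  0.01 ] w 0.0199 t 16.65 j6 0.817
```

```bash
python3 -m handwheel '{"delta_pos":[[0,0,0],[0,0,0],[0,0,0],[0,0,0],[0,0,0],[0,0,0],[0,0,0],[0,0,0]],"rotation":[[0,0,-0.17],[0,0,-0.17],[0,0,-0.17],[0,0,-0.12],[0,0,-0.12],[0,0,-0.1],[0,0,-0.1],[0,0,-0.1]],"claw":[0.57,0.57,0.57,0.57,0.57,0.57,0.57,0.57]}'; python3 q.py
```

```text
time: 17.65
tool_pos: [0.4754, -0.1985, 0.0163]
ee_rot: [3.141, -0.002, -0.269]
wrist_force: [0.4, -0.8, -0.3]
width: 0.0202
yaw -0.2687 tool-move mm before rot [ -29.  -197.9    0.3] 
 p [ 0.4754 -0.1985  0.0163] tilt [ 0.0013 -0.0012] F [ 0.42 -0.77 -0.26] T [-0.18  -0.119 -0.071] w 0.0202 t 17.65 j6 -0.236
[[ 0.148 -0.503  0.134 -0.157 -0.08  -0.017]
 [-0.407 -0.505  0.212 -0.127 -0.087 -0.06 ]
 [ 0.182  0.103  0.39  -0.209 -0.119 -0.006]]
```

```bash
python3 -m handwheel '{"delta_pos":[[0,0,0],[0,0,0],[0,0,0],[0,0,0],[0,0,0],[0,0,0],[0,0,0],[0,0,0]],"rotation":[[0,0,-0.12],[0,0,-0.12],[0,0,-0.12],[0,0,-0.12],[0,0,-0.12],[0,0,-0.12],[0,0,-0.12],[0,0,-0.12]],"claw":[0.57,0.57,0.57,0.57,0.57,0.57,0.57,0.57]}'; python3 q.py
```

```text
time: 18.8
tool_pos: [0.4756, -0.1984, 0.0163]
ee_rot: [3.14, -0.001, 0.69]
wrist_force: [1.1, -0.2, 0.5]
width: 0.0203
yaw 0.6901 tool-move mm before rot [ 145.1 -137.4    0.3] 
 p [ 0.4756 -0.1984  0.0163] tilt [ 0.0017 -0.0009] F [ 1.12 -0.25  0.51] T [-0.18  -0.31  -0.016] w 0.0203 t 18.8 j6 -1.195
[[ 0.136 -0.445  0.166 -0.105 -0.252 -0.065]
 [ 1.189 -0.559  0.422 -0.031 -0.256 -0.047]
 [ 1.325 -0.616  1.072 -0.014 -0.308 -0.051]]
```

```bash
python3 -m handwheel '{"delta_pos":[[0,0,-25],[0,0,-20],[0,0,0],[0,0,0],[0,0,0],[0,0,0],[0,0,0],[0,0,0]],"rotation":[[0,0,0],[0,0,0],[0,0,-0.186],[0,0,-0.186],[0,0,-0.186],[0,0,-0.186],[0,0,-0.186],[0,0,-0.186]],"claw":[0.57,0.57,0.57,0.57,0.57,0.57,0.57,0.57]}'; python3 -c "
from h import *
u=UN[1]; go(u[0],u[1],.016, RY+np.pi/2)"
```

```text
time: 19.95
tool_pos: [0.4745, -0.1976, 0.0605]
ee_rot: [-3.141, -0.001, 1.807]
wrist_force: [-0.1, -0.4, -0.2]
width: 0.0204
yaw 1.8072 tool-move mm before rot [ 0.2 96.  44.5] rz -0.0079 after rot [-0.6 96.  44.5]
 p [ 0.4745 -0.1976  0.0605] tilt [-0.0009  0.0006] F [-0.08 -0.39 -0.19] T [ 0.059 -0.146  0.037] w 0.0204 t 19.95 j6 -2.312
```

```bash
python3 -m handwheel '{"delta_pos":[[0,48,0],[0,48,0],[0,0,10],[0,0,12],[0,0,9],[0,0,6],[0,0,5],[0,0,2.5]],"rotation":[[0,0,0],[0,0,0],[0,0,-0.008],[0,0,0],[0,0,0],[0,0,0],[0,0,0],[0,0,0]],"claw":[0.57,0.57,0.57,0.57,0.57,0.57,0.57,0.57]}'; python3 -c "
from h import *
u=UN[1]; go(u[0],u[1],.016)"
```

```text
time: 20.95
tool_pos: [0.5681, -0.176, 0.0162]
ee_rot: [3.141, 0.0, 1.812]
wrist_force: [-0.1, 0.4, -0.3]
width: 0.0202
yaw 1.8115 tool-move mm before rot [ 1.  -0.1  0.2] 
 p [ 0.5681 -0.176   0.0162] tilt [ 0.0002 -0.0001] F [-0.08  0.41 -0.32] T [ 0.052 -0.128 -0.013] w 0.0202 t 20.95 j6 -2.207
```

```bash
python3 -m handwheel '{"delta_pos":[[0,0,0],[0,0,0],[0,0,0],[0,0,0],[0,0,0],[0,0,0],[0,0,0],[0,0,0]],"rotation":[[0,0,0.15],[0,0,0.15],[0,0,0.1],[0,0,0.1],[0,0,0.1],[0,0,0.1],[0,0,0.1],[0,0,0.1]],"claw":[0.57,0.57,0.57,0.57,0.57,0.57,0.57,0.57]}'; python3 q.py
```

```text
time: 21.95
tool_pos: [0.5683, -0.1756, 0.0167]
ee_rot: [3.141, -0.0, 0.909]
wrist_force: [-0.1, 0.5, 0.4]
width: 0.0202
yaw 0.9093 tool-move mm before rot [  96.6 -161.8    0.7] 
 p [ 0.5683 -0.1756  0.0167] tilt [0.0003 0.    ] F [-0.15  0.55  0.42] T [ 0.072 -0.068  0.188] w 0.0202 t 21.95 j6 -1.304
[[-1.642  0.816  0.5    0.153 -0.011  0.159]
 [-0.964  0.755  0.857  0.135 -0.026  0.177]
 [-0.435  1.097  1.85   0.144 -0.025  0.155]]
```

Unit 1 drags at about 0.17 N m, against 0.03 or so for the others. I'll finish its quarter turn.

```bash
python3 -m handwheel '{"delta_pos":[[0,0,0],[0,0,0],[0,0,0],[0,0,0],[0,0,0],[0,0,0],[0,0,0],[0,0,0]],"rotation":[[0,0,0.13],[0,0,0.13],[0,0,0.13],[0,0,0.13],[0,0,0.13],[0,0,0.13],[0,0,0.13],[0,0,0.13]],"claw":[0.57,0.57,0.57,0.57,0.57,0.57,0.57,0.57]}'; python3 q.py
```

```text
time: 23.1
tool_pos: [0.5684, -0.1756, 0.0167]
ee_rot: [-3.142, -0.0, -0.13]
wrist_force: [-0.4, 2.3, 1.2]
width: 0.0205
yaw -0.1301 tool-move mm before rot [ -90.6 -165.3    0.7] 
 p [ 0.5684 -0.1756  0.0167] tilt [0.0004 0.    ] F [-0.44  2.26  1.22] T [0.13  0.086 0.259] w 0.0205 t 23.1 j6 -0.265
[[-1.421  0.396  1.4    0.11   0.045  0.171]
 [-1.086  1.351  1.028  0.144  0.079  0.095]
 [-0.716  0.535  1.656  0.164  0.126  0.131]]
```

```bash
python3 -m handwheel '{"delta_pos":[[0,0,-25],[0,0,-25],[0,0,0],[0,0,0],[0,0,0],[0,0,0],[0,0,0],[0,0,0]],"rotation":[[0,0,0],[0,0,0],[0,0,-0.18],[0,0,-0.18],[0,0,-0.014],[0,0,0],[0,0,0],[0,0,0]],"claw":[0.57,0.57,0.3,-0.35,-0.35,-0.35,-0.35,-0.35]}'; python3 -c "
from h import *
u=UN[1]; go(u[0],u[1],.0, RY)
s=robot.snapshot('scene')
crop(s,270,140,90,75,8,[],'pics/s14.png')"
```

```text
time: 24.25
tool_pos: [0.5683, -0.1758, 0.0662]
ee_rot: [3.142, 0.0, 0.246]
wrist_force: [0.3, 0.4, 0.0]
width: 0.0633
yaw 0.2455 tool-move mm before rot [-0.3 -0.9 66.2] rz 0.0012 after rot [-0.3 -0.9 66.2]
 p [ 0.5683 -0.1758  0.0662] tilt [-0.     -0.0001] F [0.25 0.43 0.04] T [-0.02  -0.087  0.046] w 0.0633 t 24.25 j6 -0.641
```

View pics/s14.png

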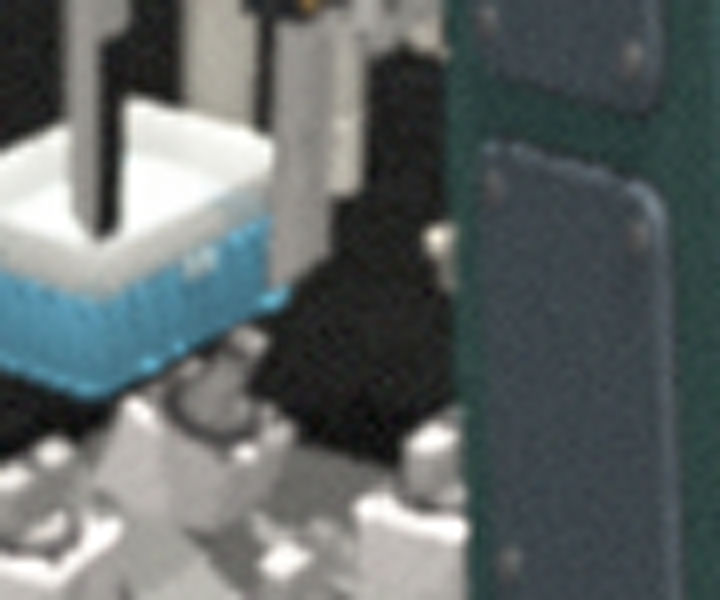

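```bash
python3 -c "
from h import *
s=robot.snapshot('scene');t=robot.snapshot('top')
u=UN[1]
crop(s,275,175,50,45,15,[(rect(u,RY,.044,.044,.044),(0,255,0))],'pics/s15.png')
crop(t,255,170,95,90,6,[(rect(u,RY,.044,.044,.044),(0,255,0))],'pics/t15.png')"
```

```text
(no output)
```

View pics/s15.png

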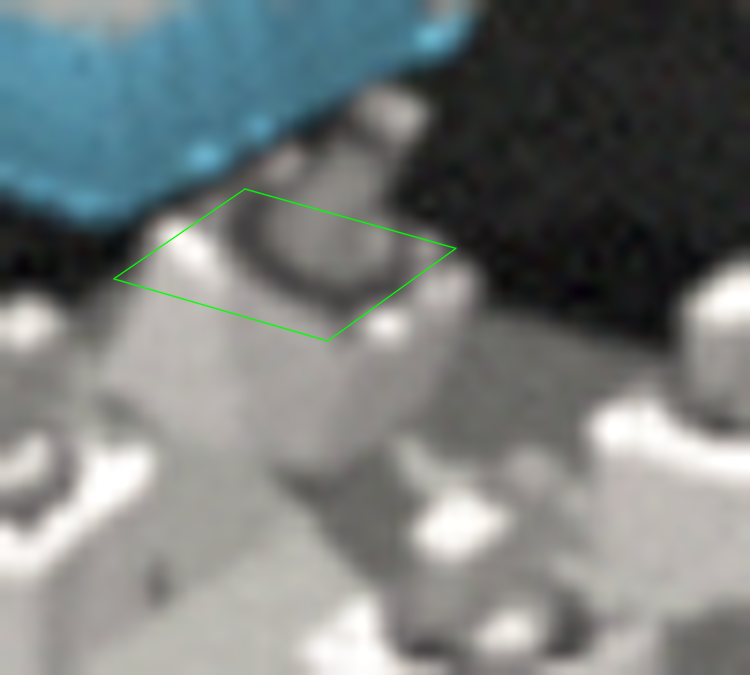

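View pics/t15.png

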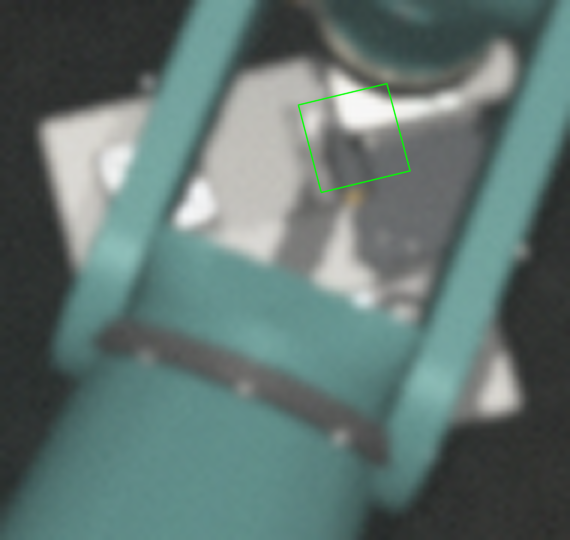

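The crop suggests the worn unit may have been dragged askew when I lifted, since the wrench was still loaded. I'll back off for a clear look.

```bash
python3 -c "
from h import *
go(.47,.13,.13)"
```

```text
yaw 0.2458 tool-move mm before rot [ -20.9 -320.5  -63.7] 
 p [ 0.5683 -0.1758  0.0663] tilt [ 0.0001 -0.0001] F [-0.17 -0.07 -0.67] T [-0.072 -0.183  0.008] w 0.0637 t 24.4 j6 -0.641
```

```bash
python3 -m handwheel '{"delta_pos":[[0,0,-55],[-4,-60,-5],[-4,-60,0],[-4,-60,0],[-4,-60,0],[-4,-60,0],[0,0,0],[0,0,0]],"rotation":[[0,0,0],[0,0,0],[0,0,0],[0,0,0],[0,0,0],[0,0,0],[0,0,0],[0,0,0]],"claw":[-0.35,-0.35,-0.35,-0.35,-0.35,-0.35,-0.35,-0.35]}'; python3 -c "
from h import *
s=robot.snapshot('scene');t=robot.snapshot('top')
P=[(rect(u,RY,.044,.044,.044),(0,255,0)) for u in UN]
crop(s,245,170,105,80,7,P,'pics/s16.png')
crop(t,255,170,95,90,6,P,'pics/t16.png')"
```

```text
time: 25.4
tool_pos: [0.476, 0.11, 0.1264]
ee_rot: [3.141, -0.0, 0.246]
wrist_force: [0.2, 0.0, 0.2]
width: 0.0634
```

View pics/s16.png

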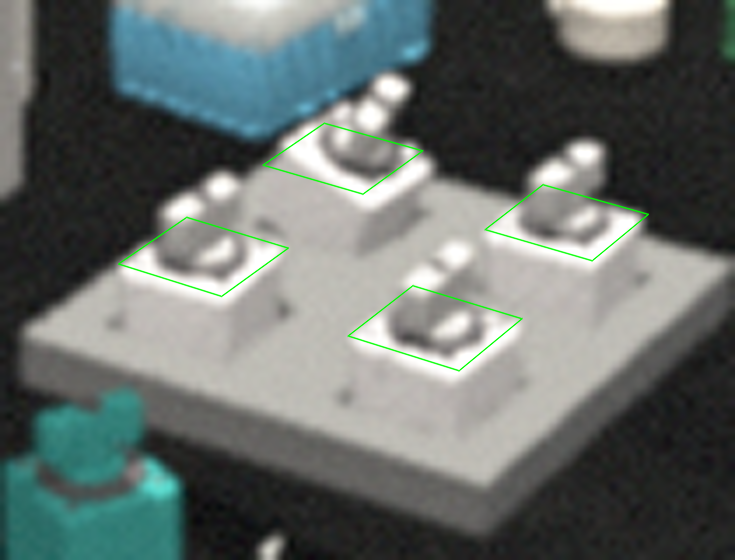

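View pics/t16.png

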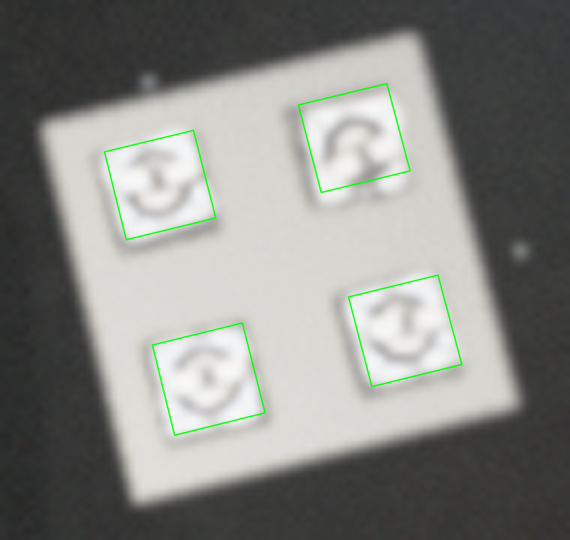

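Unit 1 is indeed tipped about 0.2 rad toward -x in its pocket, seen at (350,170) in the scene crop. The other three sit square and their bars are turned about 90°. Before gripping across x to right it, I'll pin down the tip offset.

```bash
python3 -c "
from h import *
s=robot.snapshot('scene')
def ov(src,x,y,k,p,yaw,z,w,dst):
  im=cv2.imread(src)
  for H,c in ((.030,(0,0,255)),(.036,(0,255,0)),(.042,(255,0,0))):
    for sg in (-1,1):
      cen=np.array(p)+sg*(w/2+.00625)*np.array([np.cos(yaw),np.sin(yaw)])
      q=((proj(s,rect(cen,yaw,.0125,.016,z+H))-[x,y]+.5)*k-.5)
      cv2.polylines(im,[np.round(q).astype(np.int32)],True,c,1)
  cv2.imwrite(dst,im)
ov('pics/s12.png',240,140,10,[.5449,-.0821],.705,.0161,.020,'pics/o1.png')
ov('pics/s14.png',270,140,8,[.5683,-.1758],.2455,.0662,.0633,'pics/o2.png')
"
```

```text
(no output)
```

View pics/o1.png

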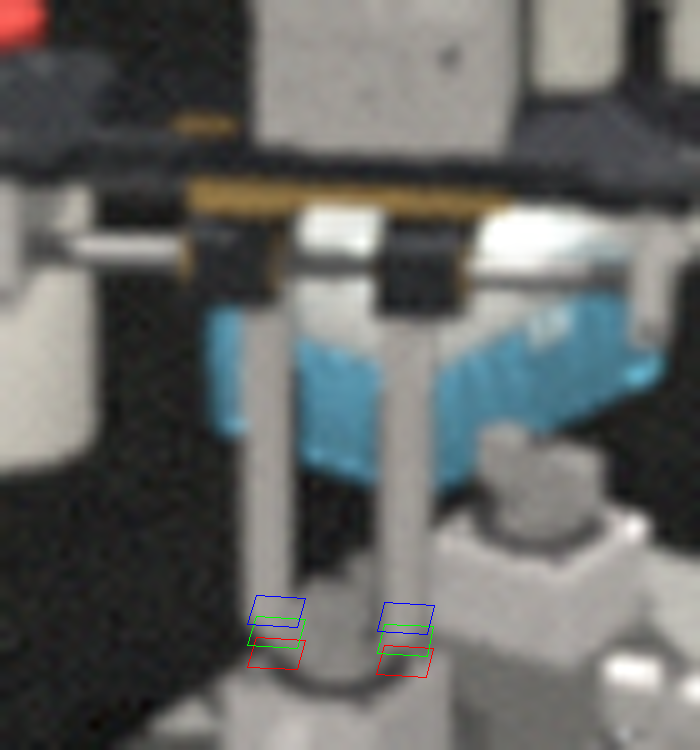

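View pics/o2.png

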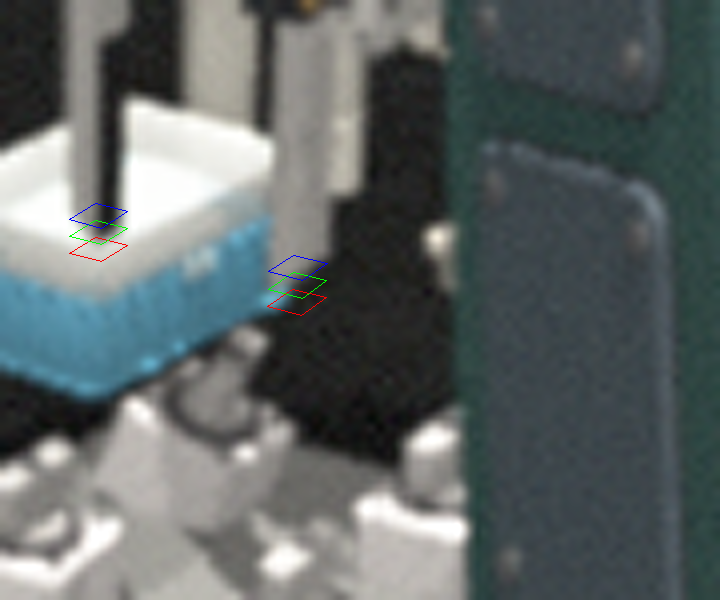

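```bash
python3 -c "
from h import *
u=UN[1]; go(u[0],u[1],.016)"
```

```text
yaw 0.2436 tool-move mm before rot [ 20.3 297.5 110.2] 
 p [0.4763 0.1089 0.1262] tilt [-0.0001 -0.0005] F [-0.23  0.58  0.58] T [-0.006 -0.122  0.012] w 0.0635 t 25.55 j6 -0.135
```

```bash
python3 -m handwheel '{"delta_pos":[[4,59.5,0],[4,59.5,0],[4,59.5,0],[4,59.5,0],[4,59.5,0],[0,0,30],[0,0,30],[0,0,0]],"rotation":[[0,0,0],[0,0,0],[0,0,0],[0,0,0],[0,0,0],[0,0,0],[0,0,0],[0,0,0]],"claw":[-0.35,-0.35,-0.35,-0.35,-0.35,-0.35,-0.35,-0.35]}'; python3 -c "
from h import *
u=UN[1]; go(u[0],u[1],-.012,RY)"
```

```text
time: 26.55
tool_pos: [0.565, -0.1743, 0.0628]
ee_rot: [-3.138, 0.006, 0.243]
wrist_force: [-0.7, -0.2, -0.6]
width: 0.0633
yaw 0.2431 tool-move mm before rot [ 2.6  1.3 74.8] rz -0.0012 after rot [ 2.6  1.3 74.8]
 p [ 0.565  -0.1743  0.0628] tilt [-0.0067  0.0025] F [-0.73 -0.2  -0.63] T [-0.021 -0.083  0.009] w 0.0633 t 26.55 j6 -0.638
```

```bash
python3 -m handwheel '{"delta_pos":[[0,0,0],[0,0,15],[0,0,15],[0,0,10],[0,0,8],[0,0,7],[0,0,0],[0,0,0]],"rotation":[[0,0,0],[0,0,0],[0,0,0],[0,0,0],[0,0,0],[0,0,0],[0,0,0],[0,0,0]],"claw":[-0.35,-0.35,-0.35,-0.35,-0.35,-0.35,-0.35,-0.35]}'; python3 -c "
from h import *
u=UN[1]; go(u[0],u[1],-.012)
s=robot.snapshot('scene')
crop(s,265,150,70,60,10,[],'pics/s17.png')"
```

```text
time: 27.55
tool_pos: [0.568, -0.1735, 0.0117]
ee_rot: [3.141, -0.001, 0.246]
wrist_force: [0.3, -0.1, -0.3]
width: 0.0631
yaw 0.246 tool-move mm before rot [-0.5  1.4 23.7] 
 p [ 0.568  -0.1735  0.0117] tilt [ 0.0008 -0.0004] F [ 0.32 -0.06 -0.26] T [-0.076 -0.078  0.061] w 0.0631 t 27.55 j6 -0.638
```

View pics/s17.png

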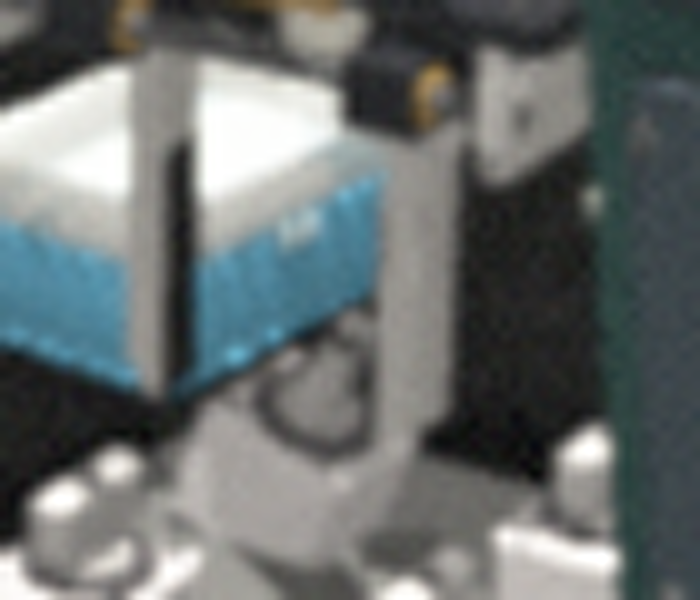

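```bash
python3 -m handwheel '{"delta_pos":[[-0.5,1.4,0],[0,0,0],[0,0,0],[0,0,7],[0,0,6],[0,0,5],[0,0,3],[0,0,0]],"rotation":[[0,0,0],[0,0,0],[0,0,0],[0,0,0],[0,0,0],[0,0,0],[0,0,0],[0,0,0]],"claw":[-0.7,-0.7,-0.7,-0.7,-0.7,-0.7,-0.7,-0.7]}'; python3 -c "
from h import *
u=UN[1]; go(u[0],u[1],-.012)
s=robot.snapshot('scene')
crop(s,265,150,70,60,10,[],'pics/s18.png')"
```

```text
time: 28.6
tool_pos: [0.5673, -0.1747, -0.0101]
ee_rot: [-3.141, 0.001, 0.246]
wrist_force: [0.3, -0.4, 0.5]
width: 0.0797
yaw 0.2461 tool-move mm before rot [0.4 0.3 1.9] 
 p [ 0.5673 -0.1747 -0.0101] tilt [-0.0007  0.0002] F [ 0.32 -0.36  0.52] T [ 0.016 -0.087  0.022] w 0.0797 t 28.6 j6 -0.64
```

View pics/s18.png

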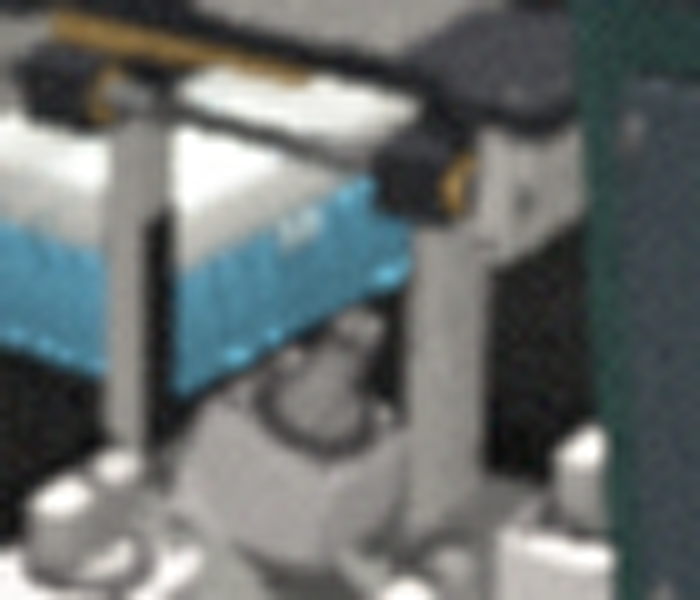

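```bash
python3 -m handwheel '{"delta_pos":[[0,0,0],[0,0,0],[0,0,0],[0,0,0],[0,0,0],[0,0,0],[0,0,0],[0,0,0]],"rotation":[[0,0,0],[0,0,0],[0,0,0],[0,0,0],[0,0,0],[0,0,0],[0,0,0],[0,0,0]],"claw":[-0.4,-0.2,-0.1,-0.05,0.0,0.04,0.08,0.15]}'; python3 -c "
from h import *
u=UN[1]; go(u[0],u[1],-.012)
s=robot.snapshot('scene')
crop(s,265,150,70,60,10,[],'pics/s19.png')"
```

```text
time: 29.65
tool_pos: [0.5671, -0.1751, -0.0097]
ee_rot: [3.141, 0.001, 0.246]
wrist_force: [-4.2, -0.9, 3.1]
width: 0.0501
yaw 0.2459 tool-move mm before rot [0.7 0.  2.3] 
 p [ 0.5671 -0.1751 -0.0097] tilt [-0.0009 -0.0005] F [-4.21 -0.92  3.08] T [-0.272  0.65   0.055] w 0.0501 t 29.65 j6 -0.64
```

View pics/s19.png

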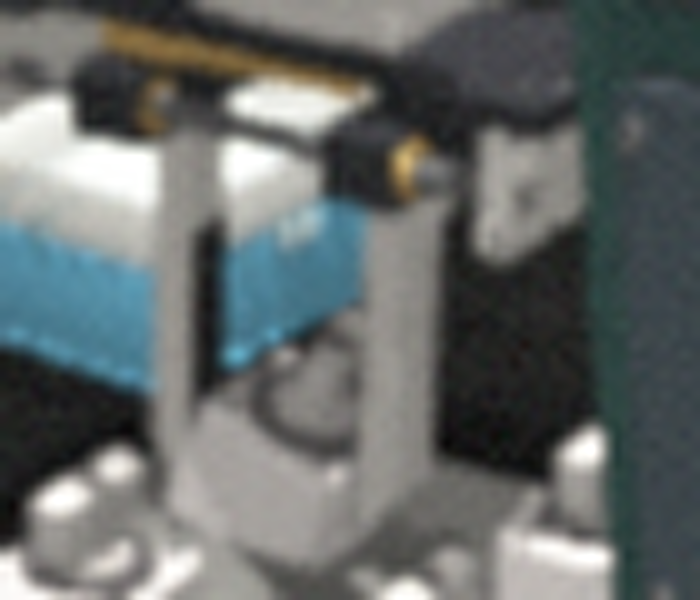

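Width stalled at 50 mm: the tilted block is pinched diagonally and won't right itself. I'll release and regrip on the ±y faces, which are still vertical.

```bash
python3 -m handwheel '{"delta_pos":[[0,0,0],[0,0,0],[0,0,0],[0,0,-20],[0,0,-35],[0,0,-20],[0,0,0],[0,0,0]],"rotation":[[0,0,0],[0,0,0],[0,0,0],[0,0,0],[0,0,0],[0,0,0.1],[0,0,0.186],[0,0,0.186]],"claw":[-0.2,-0.4,-0.6,-0.6,-0.6,-0.6,-0.6,-0.6]}'; python3 -m handwheel '{"delta_pos":[[0,0,0],[0,0,0],[0,0,0],[0,0,0],[0,0,0],[0,0,0],[0,0,0],[0,0,0]],"rotation":[[0,0,0.186],[0,0,0.186],[0,0,0.186],[0,0,0.186],[0,0,0.186],[0,0,0.17],[0,0,0],[0,0,0]],"claw":[-0.4,-0.4,-0.4,-0.4,-0.4,-0.4,-0.4,-0.4]}'; python3 -c "
from h import *
u=UN[1]; go(u[0],u[1],-.01,RY-np.pi/2)
s=robot.snapshot('scene')
crop(s,265,130,70,80,9,[(rect(u,RY,.044,.044,.044),(0,255,0))],'pics/s20.png')"
```

```text
time: 30.7
tool_pos: [0.5682, -0.1747, 0.0659]
ee_rot: [-3.141, -0.002, -0.232]
wrist_force: [0.3, 0.8, -0.0]
width: 0.0752
time: 31.7
tool_pos: [0.5676, -0.1748, 0.0652]
ee_rot: [-3.141, -0.0, -1.324]
wrist_force: [0.5, -0.5, 0.6]
width: 0.066
yaw -1.3235 tool-move mm before rot [ 0.2 -0.1 75.2] rz 0.0029 after rot [ 0.2 -0.1 75.2]
 p [ 0.5676 -0.1748  0.0652] tilt [0.0003 0.    ] F [ 0.54 -0.5   0.6 ] T [-0.005 -0.048  0.038] w 0.066 t 31.7 j6 0.929
```

View pics/s20.png

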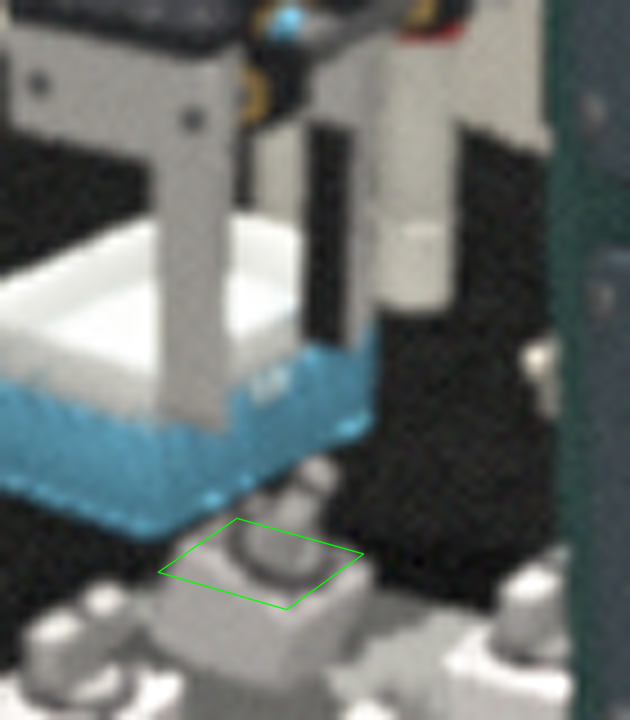

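```bash
python3 -m handwheel '{"delta_pos":[[0,2,20],[0,0,20],[0,0,15],[0,0,10],[0,0,7],[0,0,4],[0,0,0],[0,0,0]],"rotation":[[0,0,0],[0,0,0],[0,0,0],[0,0,0],[0,0,0],[0,0,0],[0,0,0],[0,0,0]],"claw":[-0.4,-0.4,-0.4,-0.4,-0.4,-0.4,-0.3,-0.15]}'; python3 -m handwheel '{"delta_pos":[[0,0,0],[0,0,0],[0,0,0],[0,0,0],[0,0,0],[0,0,0],[0,0,0],[0,0,0]],"rotation":[[0,0,0],[0,0,0],[0,0,0],[0,0,0],[0,0,0],[0,0,0],[0,0,0],[0,0,0]],"claw":[-0.1,-0.05,0.0,0.05,0.1,0.15,0.2,0.2]}';python3 -c "
from h import *
u=UN[1]; go(u[0],u[1],-.01,RY-np.pi/2)
s=robot.snapshot('scene')
crop(s,265,130,70,80,9,[],'pics/s21.png')"
```

```text
time: 32.75
tool_pos: [0.566, -0.1755, -0.0102]
ee_rot: [-3.141, -0.001, -1.326]
wrist_force: [0.1, 0.5, 0.3]
width: 0.0555
time: 33.75
tool_pos: [0.5658, -0.1756, -0.0106]
ee_rot: [-3.141, -0.001, -1.326]
wrist_force: [0.7, -2.2, 0.6]
width: 0.044
yaw -1.326 tool-move mm before rot [-0.1 -2.1 -0.6] rz 0.0004 after rot [-0.1 -2.1 -0.6]
 p [ 0.5658 -0.1756 -0.0106] tilt [ 0.0005 -0.0005] F [ 0.72 -2.16  0.6 ] T [-0.274 -0.092  0.019] w 0.044 t 33.75 j6 0.93
```

View pics/s21.png

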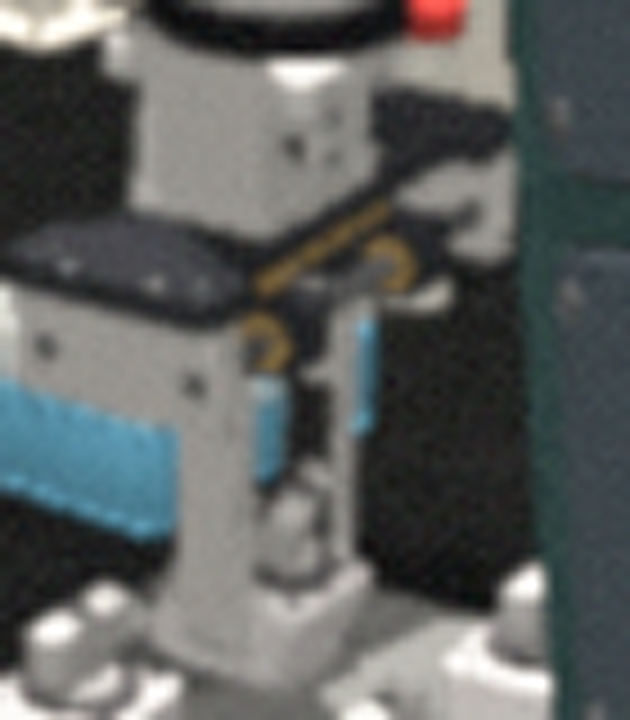

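Flush grip, width 44.0 mm. I'll lift now.

```bash
python3 -m handwheel '{"delta_pos":[[0,0,-3],[0,0,-5],[0,0,-8],[0,0,-14],[0,0,-25],[0,0,-35],[0,0,0],[0,0,0]],"rotation":[[0,0,0],[0,0,0],[0,0,0],[0,0,0],[0,0,0],[0,0,0],[0,0,0],[0,0,0]],"claw":[0.25,0.25,0.25,0.25,0.25,0.25,0.25,0.25]}';python3 -c "
from h import *
u=UN[1]; go(u[0],u[1],-.01,RY-np.pi/2)
s=robot.snapshot('scene');t=robot.snapshot('top')
crop(s,245,120,100,110,7,[],'pics/s22.png')"
```

```text
time: 34.8
tool_pos: [0.565, -0.1751, 0.0786]
ee_rot: [3.141, 0.001, -1.326]
wrist_force: [0.2, -0.5, -2.5]
width: 0.0441
yaw -1.3259 tool-move mm before rot [ 0.6 -2.7 88.6] rz 0.0005 after rot [ 0.6 -2.7 88.6]
 p [ 0.565  -0.1751  0.0786] tilt [-0.001   0.0004] F [ 0.18 -0.45 -2.5 ] T [ 0.046  0.016 -0.032] w 0.0441 t 34.8 j6 0.93
```

View pics/s22.png

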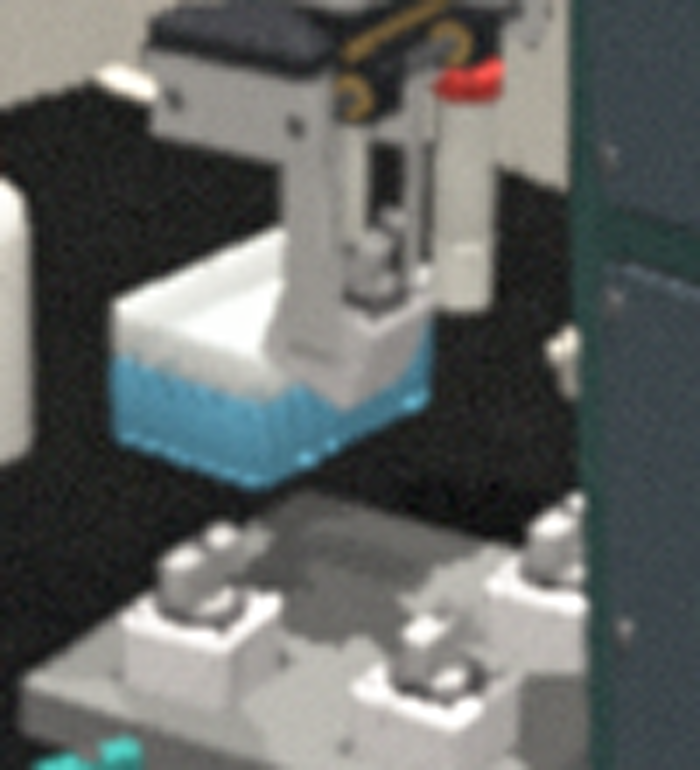

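```bash
python3 -c "
from h import *
go(.532,.2035,.09,np.radians(14.9)-np.pi/2)"
```

```text
yaw -1.326 tool-move mm before rot [-374.8  -60.3  -12.8] rz -0.0153 after rot [-373.9  -66.1  -12.8]
 p [ 0.5643 -0.1748  0.0772] tilt [-0.0034  0.0013] F [ 0.37 -0.14 -2.37] T [ 0.038 -0.011 -0.016] w 0.0436 t 34.9 j6 0.93
```

```bash
python3 -m handwheel '{"delta_pos":[[0,0,-13],[-53.5,-8.6,0],[-53.5,-8.6,0],[-53.5,-8.6,0],[-53.5,-8.6,0],[-53.5,-8.6,0],[-53.5,-8.6,0],[-53.5,-8.6,0]],"rotation":[[0,0,0],[0,0,0],[0,0,0],[0,0,0],[0,0,0],[0,0,0],[0,0,0],[0,0,-0.015]],"claw":[0.25,0.25,0.25,0.25,0.25,0.25,0.25,0.25]}';python3 -c "
from h import *
go(.532,.2035,.09,np.radians(14.9)-np.pi/2)
robot.snapshot('scene');robot.snapshot('scene');s=robot.snapshot('scene');t=robot.snapshot('top')
go(.532,.2035,.09,np.radians(14.9)-np.pi/2)
crop(s,140,170,90,110,7,[],'pics/s23.png')
crop(t,130,130,110,110,6,[],'pics/t23.png')"
```

```text
time: 35.9
tool_pos: [0.5329, 0.2043, 0.0927]
ee_rot: [-3.141, -0.0, -1.311]
wrist_force: [1.4, 0.3, -2.1]
width: 0.0438
yaw -1.3106 tool-move mm before rot [0.6 1.1 2.7] rz 0.0001 after rot [0.6 1.1 2.7]
 p [0.5329 0.2043 0.0927] tilt [ 0.0004 -0.0001] F [ 1.44  0.31 -2.13] T [-0.028  0.01  -0.023] w 0.0438 t 35.9 j6 1.578
yaw -1.3087 tool-move mm before rot [-0.4  0.9  2.3] rz 0.002 after rot [-0.4  0.9  2.3]
 p [0.5329 0.2033 0.0923] tilt [-0.0002 -0.0009] F [ 0.61 -0.23 -2.11] T [-0.072  0.046 -0.017] w 0.0441 t 36.1 j6 1.574
```

View pics/s23.png

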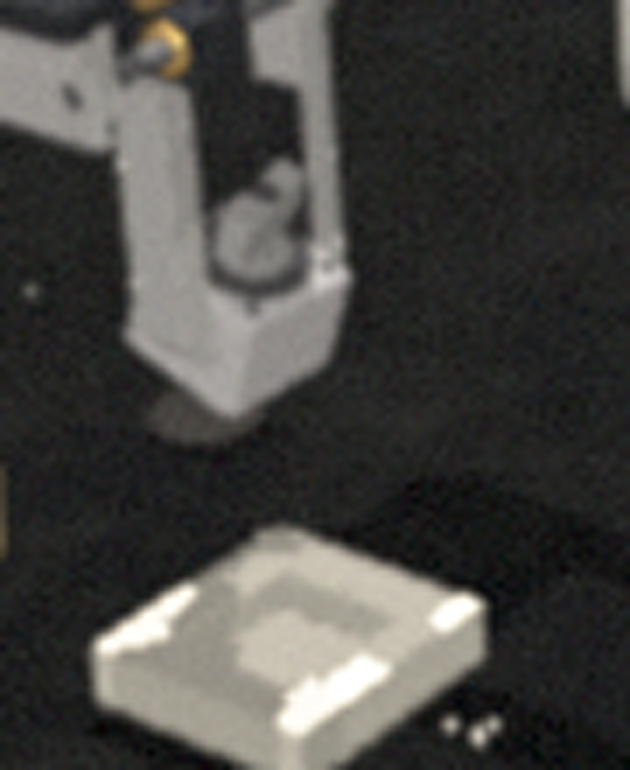

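View pics/t23.png

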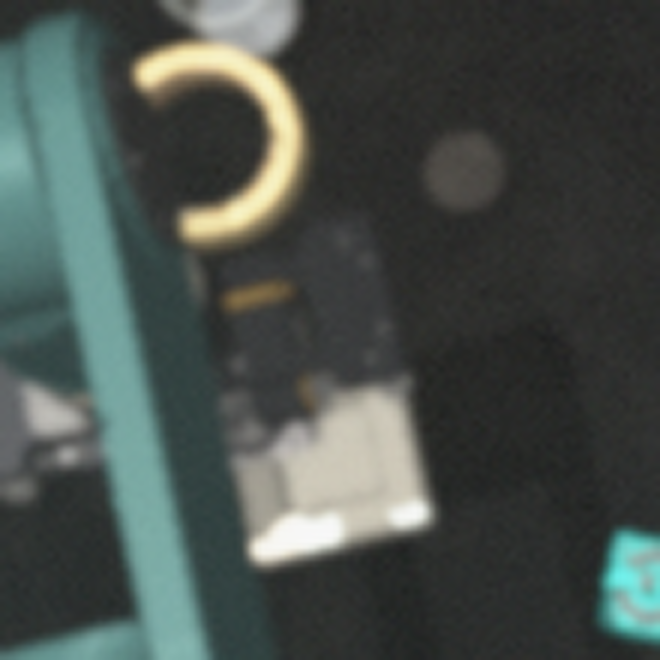

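```bash
cat > fit.py <<'E'
from h import *
from scipy.optimize import least_squares
def fit(s,obs,k,ox,oy,name=None,src=None):
    o=robot.get_obs(); p=o["tool_pos"]; M=R.from_euler('xyz',o["ee_rot"]).as_matrix()
    yaw=np.arctan2(M[1,0],M[0,0])+np.pi/2
    B=np.array([b for b,_ in obs])*[.022,.022,.019]; U=np.array([uc(c,k,ox,oy) for _,c in obs])
    def pts(q,B):
        th,d,z,e=q
        Rm=R.from_euler('z',yaw).as_matrix()@R.from_euler('y',th).as_matrix()
        return B@Rm.T+np.array([p[0],p[1],0])+R.from_euler('z',yaw).apply([d,e,0])+[0,0,z]
    r=least_squares(lambda q:np.r_[(proj(s,pts(q,B))-U).ravel(),q[3]*200],[-.2,0,p[2]+.05,0])
    print("th,d,z,e",np.round(r.x,4),"res px",np.round(r.fun,2),"z-toolz",r.x[2]-p[2])
    c=pts(r.x,np.zeros((1,3)))[0];print("centre",c)
    return r.x,pts
E
python3 - <<'E'
from fit import *
s=robot.snapshot('scene')
obs=[((1,1,-1),(128,338)),((-1,1,-1),(235,416)),((-1,-1,-1),(333,360)),((-1,-1,1),(350,275)),((-1,1,1),(243,320))]
x,pts=fit(s,obs,7,140,170)
C=np.array([[a,b,c] for c in(-1,1) for a,b in((1,1),(-1,1),(-1,-1),(1,-1))])*[.022,.022,.019]
P=pts(x,C)
crop(s,140,170,90,110,7,[(P[:4],(0,0,255)),(P[4:],(0,255,0))],'pics/s24.png')
E
```

```text
th,d,z,e [-0.3206  0.0111  0.1291 -0.0014] res px [-0.76  0.6  -0.48  0.59 -0.36 -0.17  0.27 -1.55  1.23  0.55 -0.27] z-toolz 0.03679881501189225
centre [0.54421914 0.20383205 0.1290672 ]
```

View pics/s24.png

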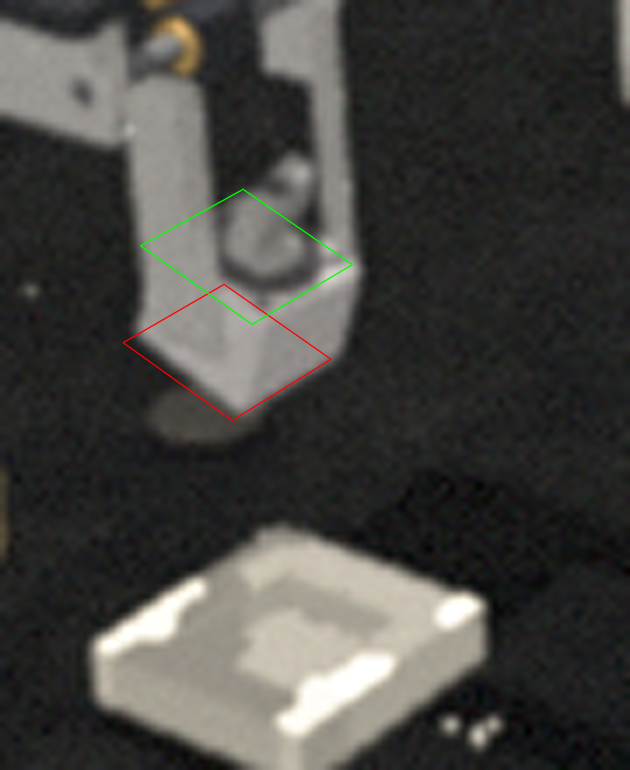

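```bash
cat >> h.py <<'E'
def go3(dx,dy,dz):
    o=robot.get_obs(); M=R.from_euler('xyz',o["ee_rot"]).as_matrix()
    print("world d",np.round([dx,dy,dz],4),"-> tool mm",np.round(M.T@np.array([dx,dy,dz])*1000,1),"p",np.round(o["tool_pos"],4),"rpy",np.round(o["ee_rot"],3),"F",np.round(o["wrist_force"],2),"w",round(o["width"],4),"t",o["time"])
E
python3 -m handwheel '{"delta_pos":[[0,0,0],[0,0,0],[0,0,0],[0,0,0],[0,0,0],[0,0,0],[0,0,0],[0,0,0]],"rotation":[[-0.15,0,0],[-0.15,0,0],[0,0,0],[0,0,0],[0,0,0],[0,0,0],[0,0,0],[0,0,0]],"claw":[0.25,0.25,0.25,0.25,0.25,0.25,0.25,0.25]}';python3 -c "
from h import *
s=robot.snapshot('scene');t=robot.snapshot('top')
go3(0,0,-.01)
crop(s,140,170,90,110,7,[],'pics/s25.png')
crop(t,130,130,110,110,6,[],'pics/t25.png')
cv2.imwrite('pics/s25raw.png',s['color'][:,:,::-1])"
```

```text
time: 37.15
tool_pos: [0.5331, 0.2027, 0.0928]
ee_rot: [2.843, -0.0, -1.311]
wrist_force: [-0.3, 0.4, -2.4]
width: 0.0439
world d [ 0.    0.   -0.01] -> tool mm [-0.  -3.   9.6] p [0.5331 0.2026 0.0924] rpy [ 2.842 -0.    -1.311] F [-0.63 -0.32 -2.48] w 0.0435 t 37.25
```

View pics/s25.png

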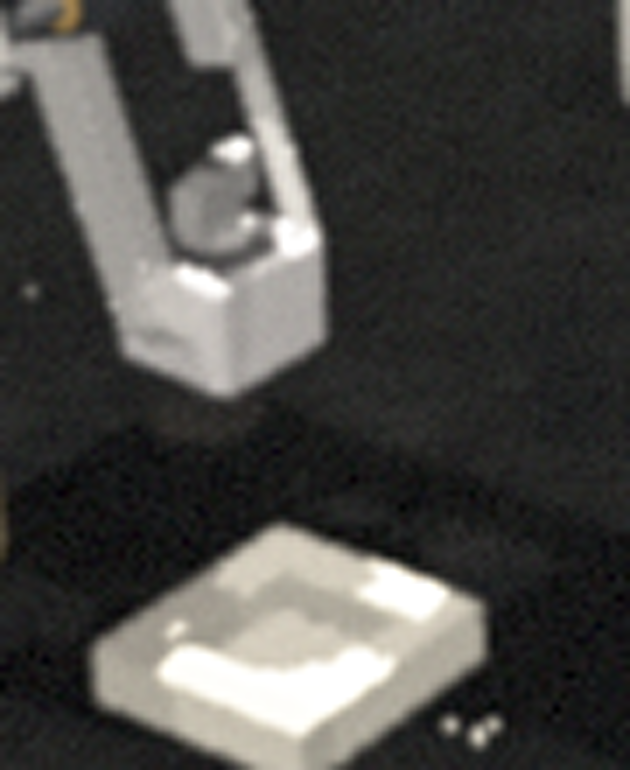

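View pics/t25.png

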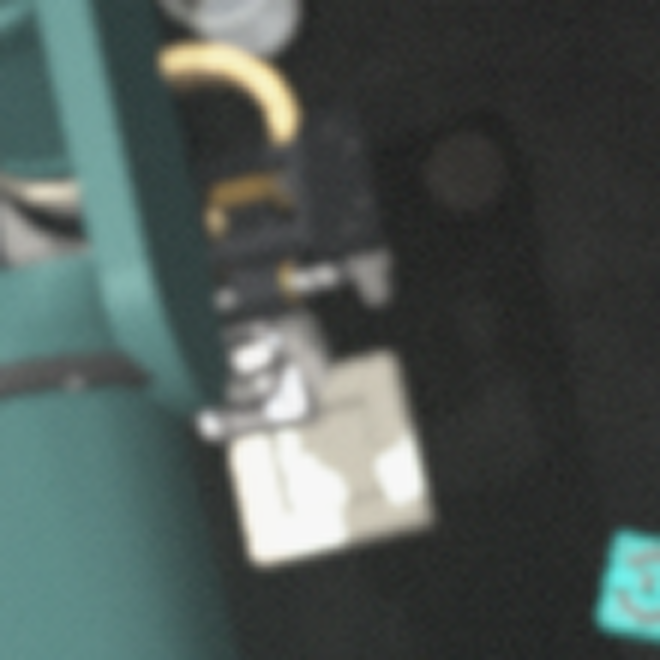

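```bash
cat > fit2.py <<'E'
from h import *
from scipy.optimize import least_squares
def fit2(views,yaw):
    # views: list of (snap,k,ox,oy,obs,weight)
    def pts(q,B):
        th,x,y,z,ph=q
        Rm=R.from_euler('z',yaw).as_matrix()@R.from_euler('y',th).as_matrix()@R.from_euler('x',ph).as_matrix()
        return np.array(B)*[.022,.022,.019]@Rm.T+[x,y,z]
    def f(q):
        r=[]
        for s,k,ox,oy,obs,w in views:
            U=np.array([uc(c,k,ox,oy) for _,c in obs]); r.append(w*(proj(s,pts(q,[b for b,_ in obs]))-U).ravel())
        return np.r_[np.concatenate(r),q[4]*50]
    p=robot.get_obs()["tool_pos"]
    r=least_squares(f,[0,p[0],p[1],p[2]+.04,0])
    print("th,x,y,z,ph",np.round(r.x,4),"res",np.round(r.fun,2))
    return r.x,pts
E
python3 - <<'E'
from fit2 import *
s=robot.snapshot('scene');t=robot.snapshot('top')
so=[((1,1,-1),(125,355)),((-1,1,-1),(228,397)),((-1,-1,-1),(325,338)),((-1,-1,1),(322,242)),((-1,1,1),(228,295))]
to=[((-1,-1,1),(318,406)),((-1,1,1),(203,438))]
yaw=-1.311+np.pi/2
x,p=fit2([(s,7,140,170,so,1)],yaw)
x,p=fit2([(s,7,140,170,so,1),(t,6,130,130,to,.7)],yaw)
for i in range(1):
  C=p(x,[[a,b,c] for c in(-1,1) for a,b in((1,1),(-1,1),(-1,-1),(1,-1))])
  crop(s,140,170,90,110,7,[(C[:4],(0,0,255)),(C[4:],(0,255,0))],'pics/s26.png')
  crop(t,130,130,110,110,6,[(C[:4],(0,0,255)),(C[4:],(0,255,0))],'pics/t26.png')
E
```

```text
th,x,y,z,ph [-7.700e-02  6.031e-01  1.742e-01  9.730e-02 -3.000e-04] res [ 0.18 -0.37  0.33  0.23 -0.2   0.48 -0.09 -0.33 -0.22 -0.01 -0.02]
th,x,y,z,ph [-0.0824  0.5485  0.2061  0.1313 -0.0017] res [-0.97 -0.2   0.16  0.94  0.49  0.62  0.65 -1.1  -0.38 -0.25 -0.83  0.36
  1.05 -0.42 -0.09]
```

View pics/s26.png

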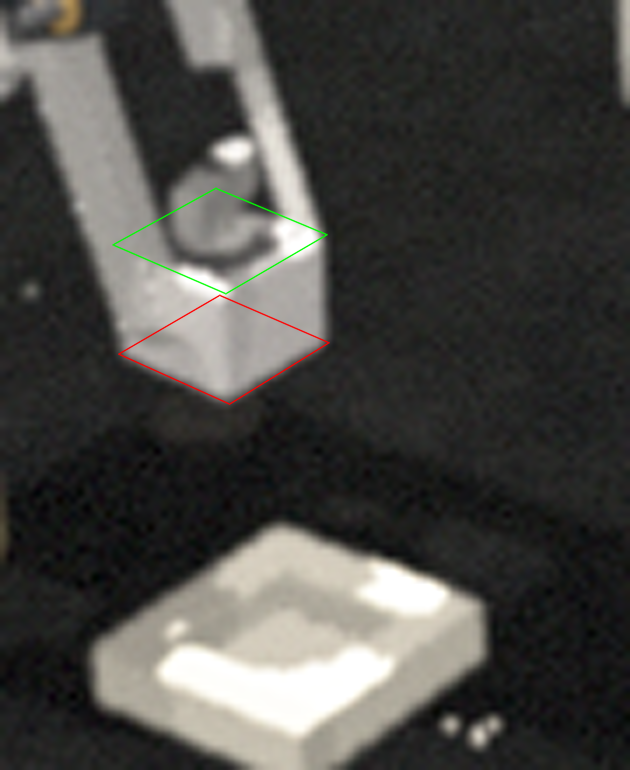

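View pics/t26.png

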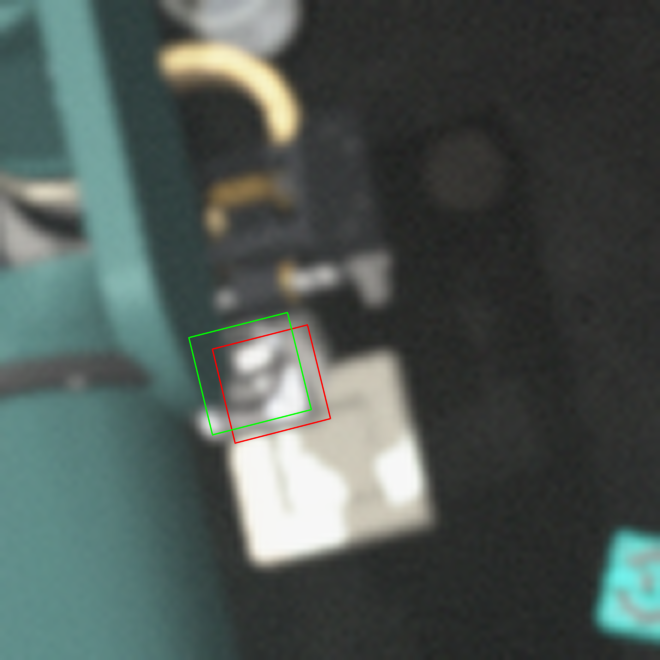

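```bash
python3 -m handwheel '{"delta_pos":[[0,0,0],[0,0,0],[0,0,0],[0,0,0],[0,0,0],[0,0,0],[0,0,0],[0,0,0]],"rotation":[[-0.08,0,0],[0,0,0],[0,0,0],[0,0,0],[0,0,0],[0,0,0],[0,0,0],[0,0,0]],"claw":[0.25,0.25,0.25,0.25,0.25,0.25,0.25,0.25]}';python3 -c "
from h import *
go3(-.0192,-.0034,0)
go3(0,0,-.04)"
```

```text
time: 38.35
tool_pos: [0.5332, 0.2026, 0.0923]
ee_rot: [2.762, -0.0, -1.311]
wrist_force: [-0.9, -1.0, -2.4]
width: 0.0438
world d [-0.0192 -0.0034  0.    ] -> tool mm [-1.6 18.   7.2] p [0.5332 0.2026 0.0923] rpy [ 2.762 -0.    -1.311] F [-0.9  -1.   -2.37] w 0.0438 t 38.35
world d [ 0.    0.   -0.04] -> tool mm [ -0.  -14.8  37.1] p [0.5332 0.2026 0.0923] rpy [ 2.762 -0.    -1.311] F [-0.9  -1.   -2.37] w 0.0438 t 38.35
```

```bash
python3 -m handwheel '{"delta_pos":[[-0.8,9,3.6],[-0.8,9,3.6],[0,-7.4,18.6],[0,-7.4,18.6],[0,-7.4,18.6],[0,0,0],[0,0,0],[0,0,0]],"rotation":[[0,0,0],[0,0,0],[0,0,0],[0,0,0],[0,0,0],[0,0,0],[0,0,0],[0,0,0]],"claw":[0.25,0.25,0.25,0.25,0.25,0.25,0.25,0.25]}';python3 -c "
from h import *
s=robot.snapshot('scene');t=robot.snapshot('top')
go3(0,0,-.01)
HC=[.5323,.2035]; HY=np.radians(14.9)
P=[(rect(HC,HY,.084,.084,.02),(0,0,255)),(rect(HC,HY,.048,.048,.02),(255,0,0))]
crop(s,140,200,90,85,8,P,'pics/s27.png')
crop(t,150,150,80,80,9,P,'pics/t27.png')"
```

```text
time: 39.35
tool_pos: [0.5148, 0.1994, 0.0331]
ee_rot: [2.764, -0.0, -1.311]
wrist_force: [0.8, -0.5, -2.4]
width: 0.0437
world d [ 0.    0.   -0.01] -> tool mm [-0.  -3.7  9.3] p [0.5147 0.1993 0.0331] rpy [ 2.764 -0.    -1.311] F [ 0.02 -0.06 -1.89] w 0.0438 t 39.45
```

View pics/s27.png

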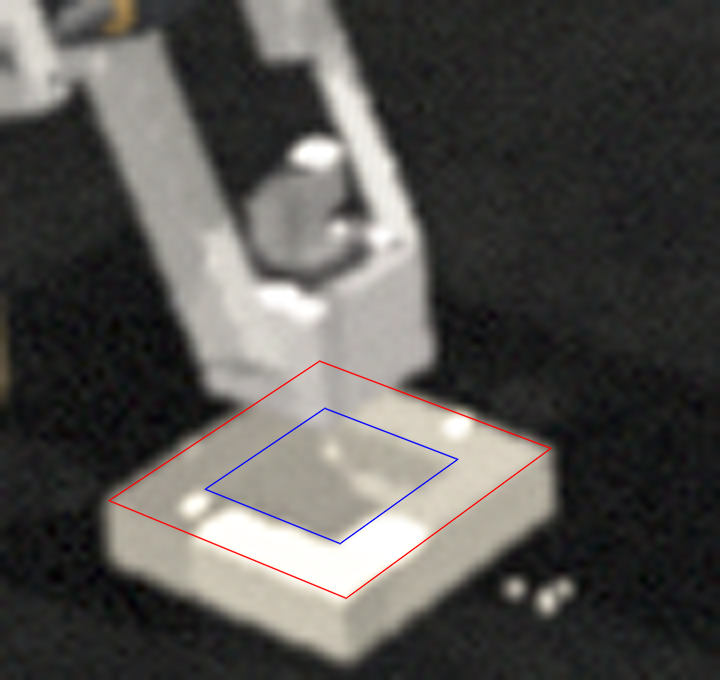

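View pics/t27.png

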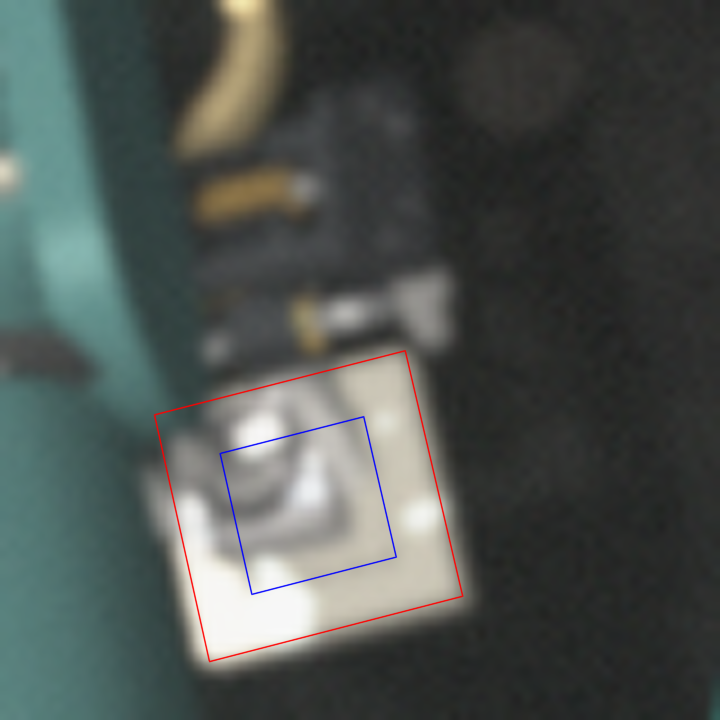

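Run:
```python
from fit2 import *
s=robot.snapshot('scene');t=robot.snapshot('top')
so=[((1,1,-1),(208,390)),((-1,1,-1),(328,422)),((-1,-1,-1),(435,358)),((-1,-1,1),(425,240)),((-1,1,1),(328,316))]
to=[((-1,-1,-1),(350,533))]
yaw=-1.311+np.pi/2
for v in ([(s,8,140,200,so,1)],[(s,8,140,200,so,1),(t,9,150,150,to,1)]):
  x,p=fit2(v,yaw)
C=p(x,[[a,b,c] for c in(-1,1) for a,b in((1,1),(-1,1),(-1,-1),(1,-1))])
crop(s,140,200,90,85,8,[(C[:4],(0,0,255)),(C[4:],(0,255,0))],'pics/s28.png')
crop(t,150,150,80,80,9,[(C[:4],(0,0,255)),(C[4:],(0,255,0))],'pics/t28.png')
```

```text
th,x,y,z,ph [-0.0017  0.5745  0.1777  0.0415  0.0008] res [ 0.51 -0.83  0.37  0.95  0.04  0.05  0.13  0.36 -1.03 -0.53  0.04]
th,x,y,z,ph [-0.0155  0.5303  0.2047  0.0733 -0.0008] res [-0.69 -0.83 -0.    1.52  0.38  0.1   0.58 -0.3  -1.31 -0.7   1.2   0.9
 -0.04]
```

View pics/s28.png

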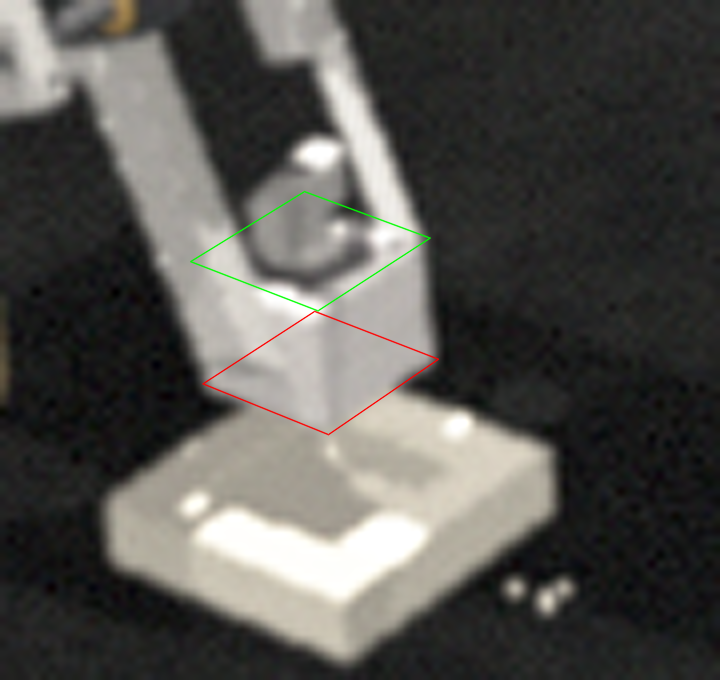

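View pics/t28.png

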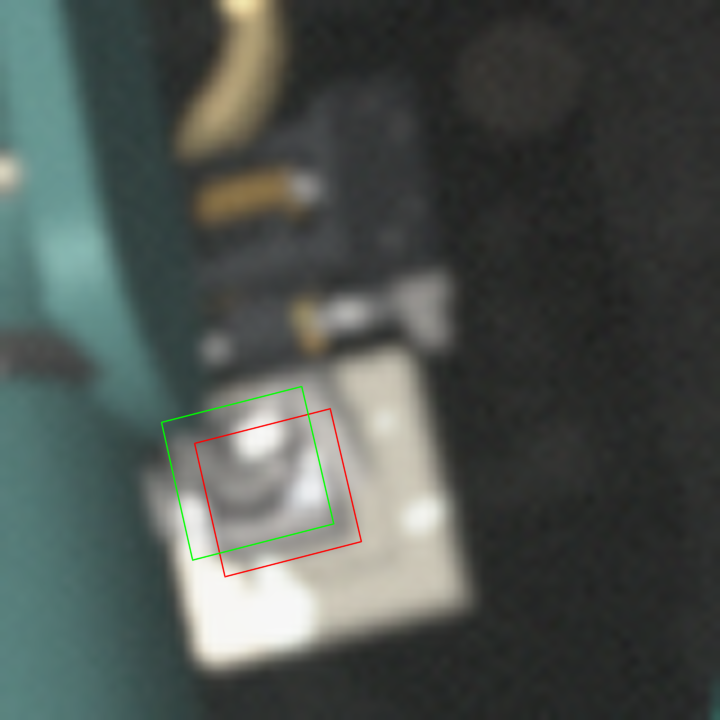

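```bash
python3 -m handwheel '{"delta_pos":[[0,-0.5,0],[0,-3.7,9.3],[0,-3.7,9.3],[0,-1.8,4.6],[0,-1.9,4.7],[0,0,0],[0,0,0],[0,0,0]],"rotation":[[0,0,0],[0,0,0],[0,0,0],[0,0,0],[0,0,0],[0,0,0],[0,0,0],[0,0,0]],"claw":[0.25,0.25,0.25,0.25,0.25,0.25,0.25,0.25]}';python3 -c "
from h import *
s=robot.snapshot('scene');t=robot.snapshot('top')
go3(0,0,-.01)
HC=[.5323,.2035]; HY=np.radians(14.9)
P=[(rect(HC,HY,.084,.084,.02),(0,0,255)),(rect(HC,HY,.048,.048,.02),(255,0,0))]
crop(s,140,200,90,85,8,[],'pics/s29.png')
crop(t,150,150,80,80,9,P,'pics/t29.png')"
```

```text
time: 40.55
tool_pos: [0.5147, 0.1993, 0.0023]
ee_rot: [2.762, -0.0, -1.311]
wrist_force: [1.1, 0.4, -2.5]
width: 0.0439
world d [ 0.    0.   -0.01] -> tool mm [-0.  -3.7  9.3] p [0.5146 0.1993 0.0023] rpy [ 2.762 -0.    -1.311] F [ 0.1   0.12 -0.91] w 0.0441 t 40.65
```

View pics/s29.png

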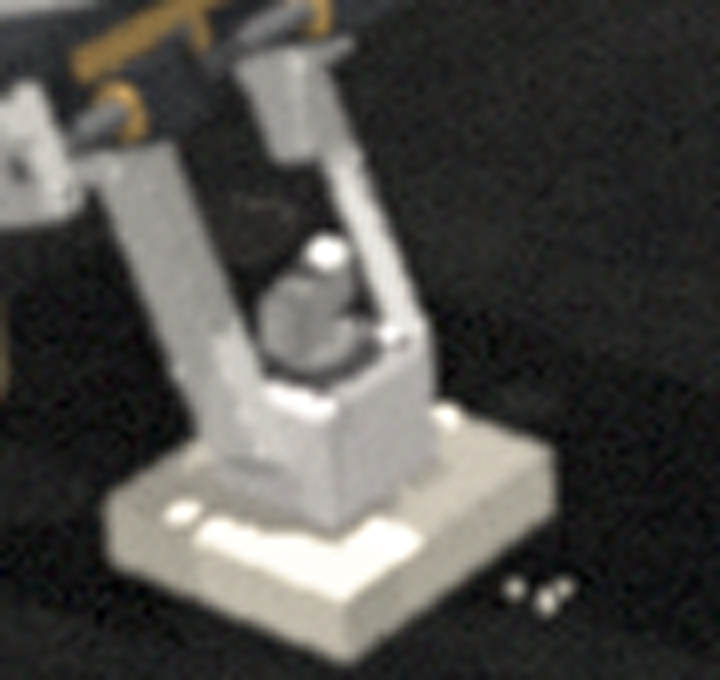

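View pics/t29.png

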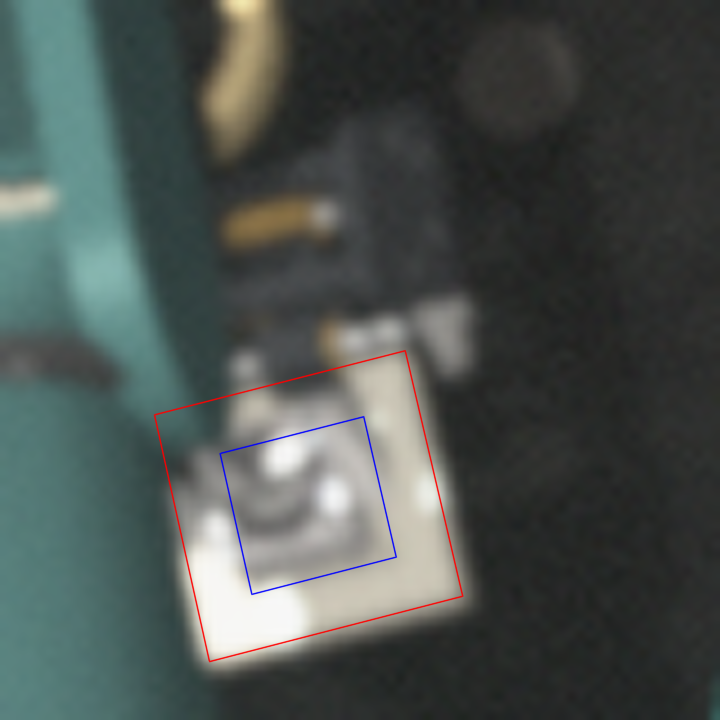

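Run:
```python
from h import *
s=robot.snapshot('scene');t=robot.snapshot('top')
HC=np.array([.5323,.2035]); HY=np.radians(14.9)
for z in (.021,.025,.03): print(z,np.round((proj(s,rect(HC,HY,.044,.044,z))-[140,200]+.5)*8-.5,0).tolist(),np.round((proj(t,rect(HC,HY,.044,.044,z))-[150,150]+.5)*9-.5,0).tolist())
P=[(rect(HC,HY,.044,.044,.023),(0,0,255)),(rect(HC,HY,.044,.044,.061),(0,255,0))]
crop(s,140,200,90,85,8,P,'pics/s30.png');crop(t,150,150,80,80,9,P,'pics/t30.png')
```

```text
0.021 [[215.0, 484.0], [339.0, 534.0], [447.0, 457.0], [325.0, 410.0]] [[226.0, 457.0], [255.0, 586.0], [388.0, 552.0], [358.0, 423.0]]
0.025 [[214.0, 472.0], [337.0, 522.0], [446.0, 445.0], [324.0, 398.0]] [[223.0, 454.0], [252.0, 584.0], [385.0, 550.0], [355.0, 421.0]]
0.03 [[212.0, 456.0], [336.0, 506.0], [444.0, 429.0], [322.0, 383.0]] [[219.0, 452.0], [248.0, 582.0], [382.0, 548.0], [352.0, 418.0]]
```

View pics/s30.png

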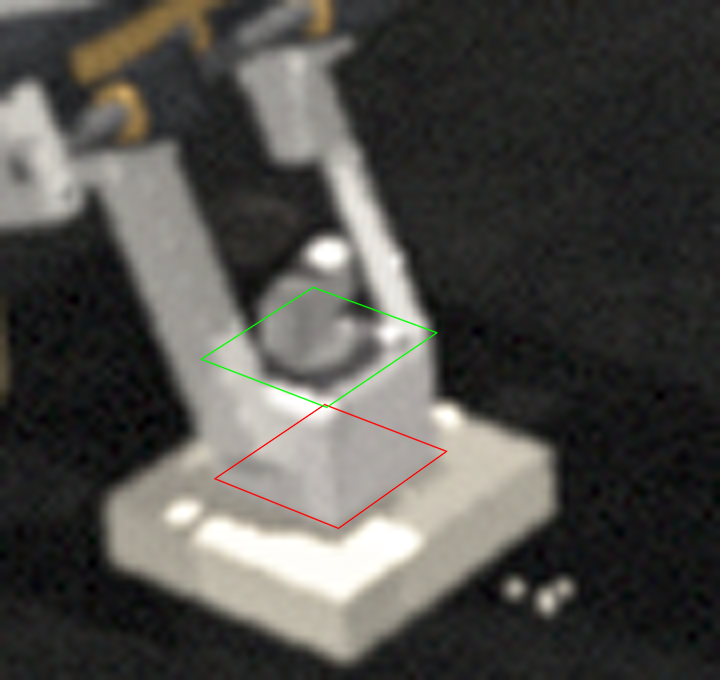

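View pics/t30.png

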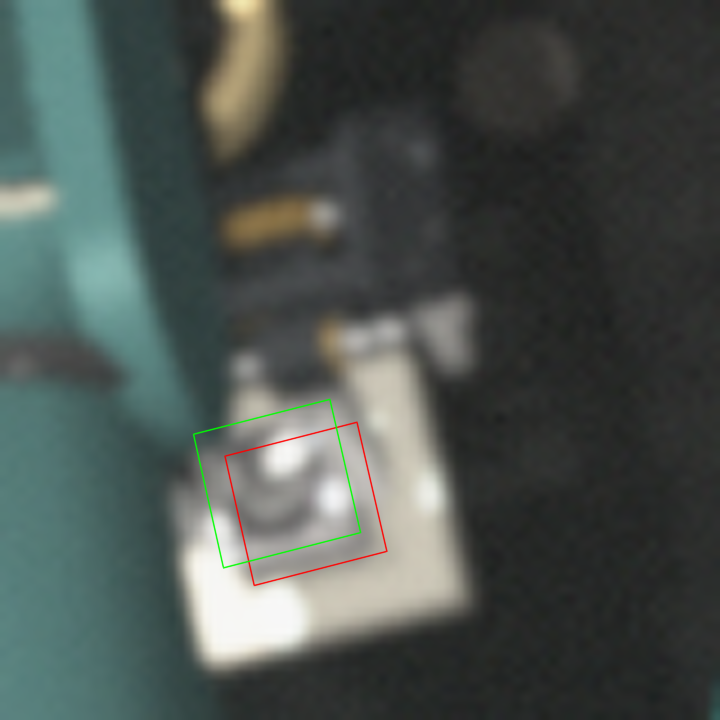

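```bash
python3 -m handwheel '{"delta_pos":[[0,-0.7,1.9],[0,-0.7,1.9],[0,-0.8,1.8],[0,0,0],[0,0,0],[0,0,0],[0,0,0],[0,0,0]],"rotation":[[0,0,0],[0,0,0],[0,0,0],[0,0,0],[0,0,0],[0,0,0],[0,0,0],[0,0,0]],"claw":[0.25,0.25,0.25,0.25,0.25,0.25,0.25,0.25]}';python3 -c "
from h import *
go3(0,0,-.01)"
```

```text
time: 41.75
tool_pos: [0.5144, 0.1993, -0.004]
ee_rot: [2.762, -0.0, -1.311]
wrist_force: [1.0, -0.1, -2.5]
width: 0.0437
world d [ 0.    0.   -0.01] -> tool mm [-0.  -3.7  9.3] p [ 0.5144  0.1993 -0.004 ] rpy [ 2.762 -0.    -1.311] F [ 1.04 -0.07 -2.55] w 0.0437 t 41.75
```

No contact so far. Continue a little deeper.

```bash
python3 -m handwheel '{"delta_pos":[[0,-0.7,1.9],[0,-0.7,1.9],[0,-0.8,1.8],[0,0,0],[0,0,0],[0,0,0],[0,0,0],[0,0,0]],"rotation":[[0,0,0],[0,0,0],[0,0,0],[0,0,0],[0,0,0],[0,0,0],[0,0,0],[0,0,0]],"claw":[0.25,0.25,0.25,0.25,0.25,0.25,0.25,0.25]}';python3 -c "
from h import *
s=robot.snapshot('scene')
go3(0,0,-.01)
crop(s,140,200,90,85,8,[],'pics/s31.png')"
```

```text
time: 42.75
tool_pos: [0.5144, 0.1992, -0.01]
ee_rot: [2.762, -0.0, -1.311]
wrist_force: [0.9, 0.6, -2.2]
width: 0.0437
world d [ 0.    0.   -0.01] -> tool mm [-0.  -3.7  9.3] p [ 0.5143  0.1992 -0.01  ] rpy [ 2.762 -0.    -1.311] F [-0.39 -0.34 -1.87] w 0.0436 t 42.8
```

View pics/s31.png

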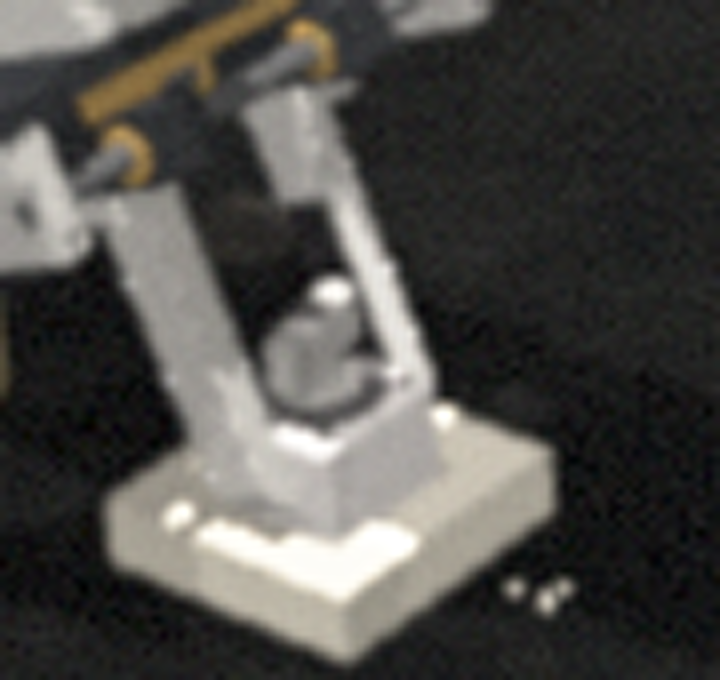

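```bash
python3 -m handwheel '{"delta_pos":[[0,-0.3,0.7],[0,0,0],[0,-0.3,0.7],[0,0,0],[0,0,0],[0,0,0],[0,0,0],[0,0,0]],"rotation":[[0,0,0],[0,0,0],[0,0,0],[0,0,0],[0,0,0],[0,0,0],[0,0,0],[0,0,0]],"claw":[0.25,0.25,0.25,0.25,0.25,0.25,0.25,0.25]}';python3 -c "
from h import *
go3(0,0,-.01)"
```

```text
time: 43.8
tool_pos: [0.5145, 0.1993, -0.0113]
ee_rot: [2.762, -0.0, -1.311]
wrist_force: [-0.6, -0.3, 2.0]
width: 0.0437
world d [ 0.    0.   -0.01] -> tool mm [-0.  -3.7  9.3] p [ 0.5145  0.1993 -0.0113] rpy [ 2.762 -0.    -1.311] F [-0.61 -0.26  2.02] w 0.0437 t 43.8
```

Light contact at about 4 N. I'll release here.

```bash
python3 -m handwheel '{"delta_pos":[[0,0,0],[0,0,0],[0,0,0],[0,0,0],[0,0,0],[0,0,0],[0,0,0],[0,0,0]],"rotation":[[0,0,0],[0,0,0],[0,0,0],[0,0,0],[0,0,0],[0,0,0],[0,0,0],[0,0,0]],"claw":[0.05,0.02,0.0,-0.05,-0.1,-0.2,-0.3,-0.3]}';python3 -c "
from h import *
s=robot.snapshot('scene');t=robot.snapshot('top')
go3(0,0,.05)
HC=np.array([.5323,.2035]); HY=np.radians(14.9)
P=[(rect(HC,HY,.044,.044,.044),(0,255,0))]
crop(s,140,200,90,85,8,P,'pics/s32.png')
crop(t,150,150,80,80,9,P,'pics/t32.png')"
```

```text
time: 44.8
tool_pos: [0.5147, 0.1997, -0.0111]
ee_rot: [2.763, 0.0, -1.311]
wrist_force: [0.1, -0.2, 5.4]
width: 0.0612
world d [0.   0.   0.05] -> tool mm [ -0.   18.5 -46.5] p [ 0.5147  0.1996 -0.0111] rpy [ 2.763  0.    -1.311] F [ 0.4  -0.2   5.36] w 0.0609 t 44.9
```

View pics/s32.png

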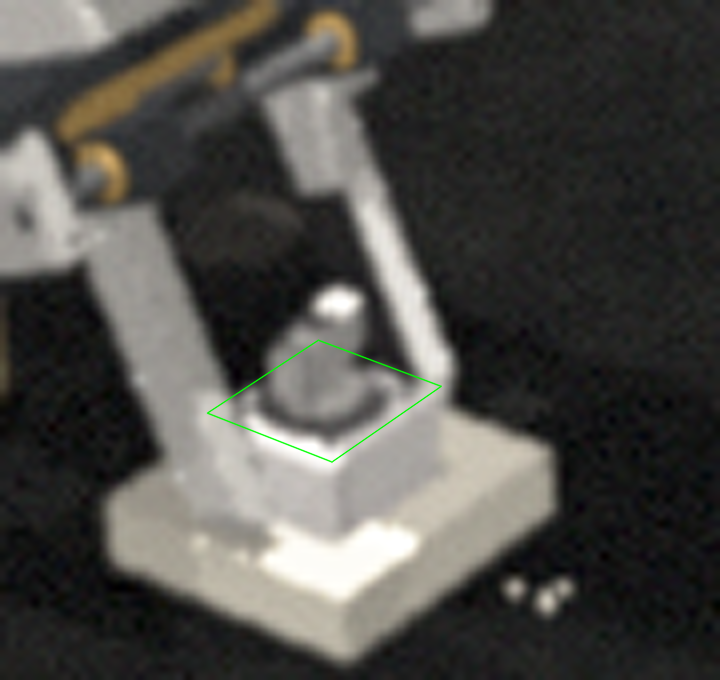

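View pics/t32.png

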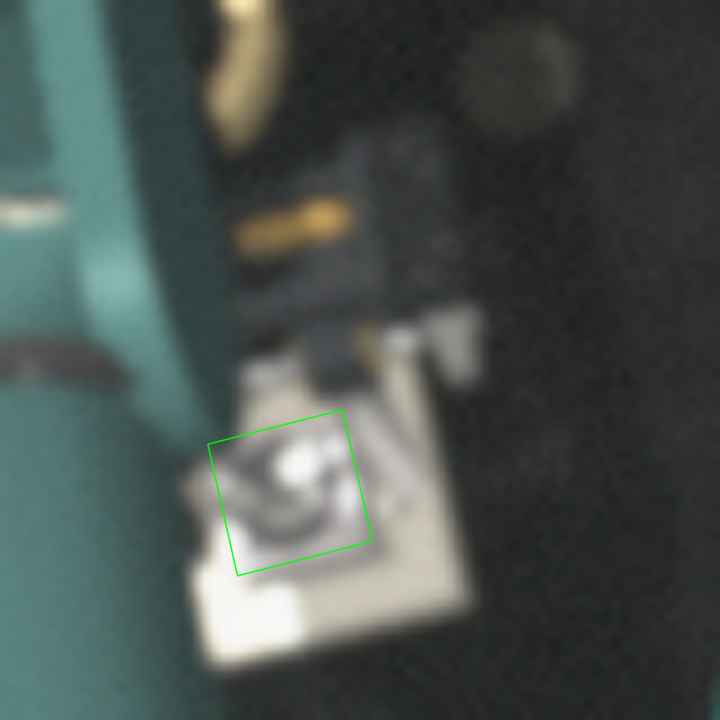

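```bash
python3 -m handwheel '{"delta_pos":[[0,1.9,-4.6],[0,5.6,-14],[0,11,-28],[0,18.5,-46.5],[0,18.5,-46.5],[0,0,0],[0,0,0],[0,0,0]],"rotation":[[0,0,0],[0,0,0],[0,0,0],[0,0,0],[0,0,0],[0.18,0,0],[0.18,0,0],[0.02,0,0]],"claw":[-0.3,-0.3,-0.3,-0.3,-0.3,-0.3,-0.3,-0.3]}';python3 -c "
from h import *
go3(0,-.3,.0)"
```

```text
time: 45.9
tool_pos: [0.5114, 0.1988, 0.1395]
ee_rot: [-3.141, 0.0, -1.31]
wrist_force: [0.4, 0.6, 0.2]
width: 0.0608
world d [ 0.  -0.3  0. ] -> tool mm [ 2.899e+02  7.720e+01 -1.000e-01] p [0.5114 0.1988 0.1395] rpy [-3.141  0.    -1.31 ] F [0.42 0.55 0.15] w 0.0608 t 45.9
```

```bash
python3 -c "
from h import *
go3(-.17,-.13,.08)"; python3 -m handwheel '{"delta_pos":[[0,0,-40],[0,0,-40],[14,33,0],[14,33,0],[14,33,0],[14,33,0],[14,33,0],[14,33,0]],"rotation":[[0,0,0],[0,0,0],[0,0,0],[0,0,0],[0,0,0],[0,0,0],[0,0,0],[0,0,0]],"claw":[-0.3,-0.3,-0.3,-0.3,-0.3,-0.3,-0.3,-0.3]}';python3 -c "
from h import *
s=robot.snapshot('scene');t=robot.snapshot('top')
go3(0,0,.05)
HC=np.array([.5323,.2035]); HY=np.radians(14.9)
P=[(rect(HC,HY,.044,.044,.044),(0,255,0)),(rect(HC,HY,.084,.084,.02),(0,0,255))]
crop(s,140,200,90,85,8,P,'pics/s33.png')
crop(t,150,170,80,65,9,P,'pics/t33.png')
cv2.imwrite('pics/full33.png',np.vstack([s['color'],t['color']])[:,:,::-1][:, :].copy() if 0 else s['color'][:,:,::-1])
cv2.imwrite('pics/topf33.png',t['color'][:,:,::-1])"
```

```text
world d [-0.17 -0.13  0.08] -> tool mm [ 81.9 197.7 -80.2] p [0.5114 0.1988 0.1395] rpy [-3.141  0.    -1.31 ] F [0.42 0.55 0.15] w 0.0608 t 45.9
time: 46.9
tool_pos: [0.3448, 0.0667, 0.2197]
ee_rot: [-3.141, -0.0, -1.311]
wrist_force: [0.5, -0.2, -0.4]
width: 0.0611
world d [0.   0.   0.05] -> tool mm [  0.1  -0.1 -50. ] p [0.3443 0.0661 0.2203] rpy [-3.140e+00 -1.000e-03 -1.313e+00] F [0.03 0.87 0.85] w 0.0609 t 47.0
```

View pics/s33.png

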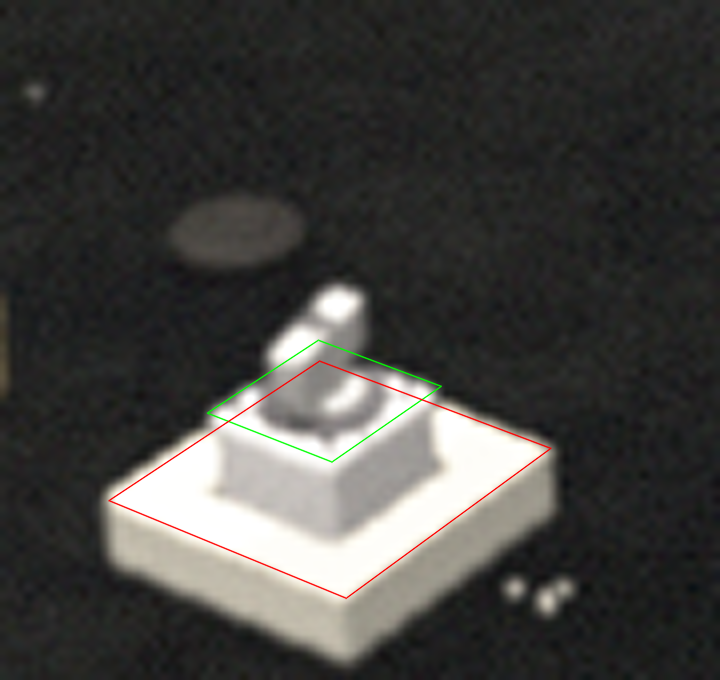

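View pics/t33.png

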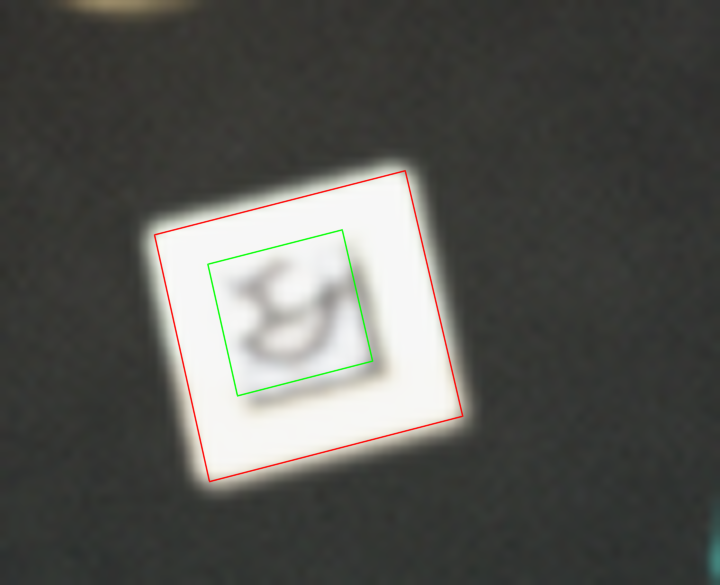

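View pics/topf33.png

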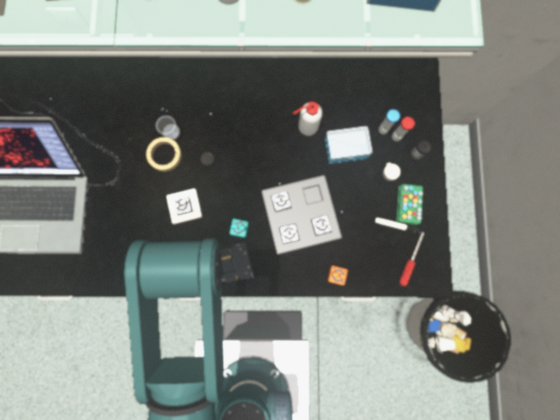

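View pics/full33.png

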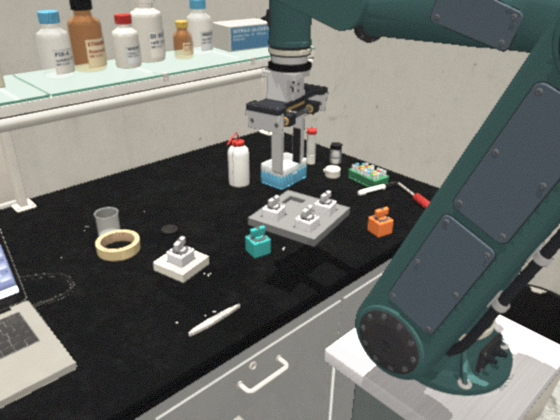

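Run:
```python
from h import *
s=robot.snapshot('scene');t=robot.snapshot('top')
HC=np.array([.5323,.2035]); HY=np.radians(14.9)
print((proj(s,[[*HC,.069]])-[140,200]+.5)*8-.5,(proj(t,[[*HC,.069]])-[150,170]+.5)*9-.5)
P=[(rect(u,RY,.044,.044,.044),(0,255,0)) for u in UN]
crop(s,245,170,105,80,7,P,'pics/s34.png')
crop(t,255,170,95,90,6,P,'pics/t34.png')
for n,o in(('scene0',s),('top0',t)):
  a=cv2.imread(f'pics/{n}.png'); d=cv2.absdiff(a,o['color'][:,:,::-1].copy()).max(2)
  if n=='top0': print([(k,int((d[y-12:y+12,x-20:x+20]>60).sum())) for k,(x,y) in dict(cap=(207,158),twz=(163,272),marker=(390,223)).items()])
```

```text
[[316.77385847 319.87109259]] [[270.00231871 298.38063209]]
[('cap', 0), ('twz', 867), ('marker', 0)]
```

View pics/s34.png

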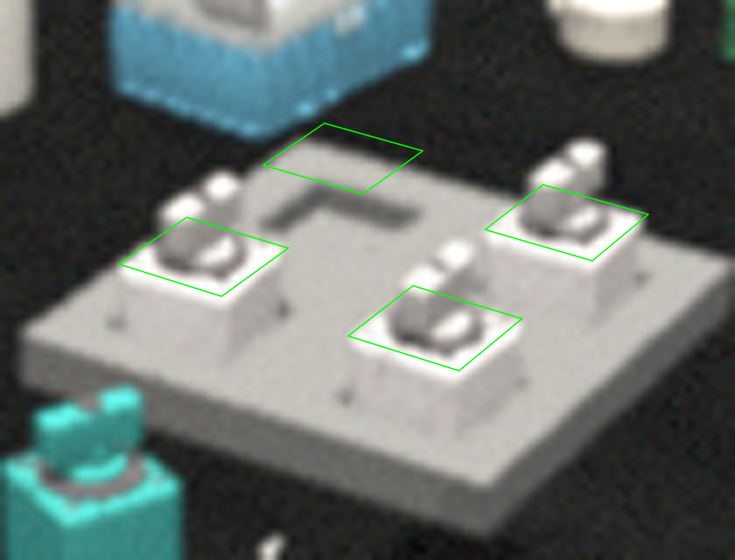

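View pics/t34.png

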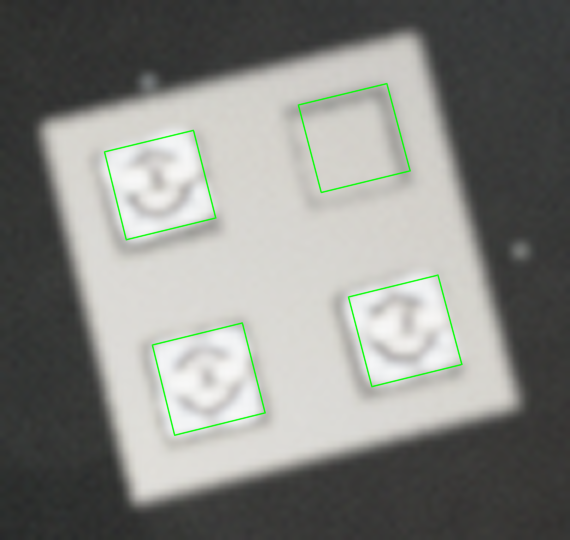

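```bash
python3 -c "
from bench import robot
print(robot.get_obs()['time']); print(robot.close_job())"
```

```text
47.1
the job is handed in; nothing more can be done
None
```

The worn unit is now seated in the white holder, and I handed the job in at 47.1 s. No verdict was reported.

**Finding the worn one:** I turned each of the four bars about a quarter turn, one way only. Three resisted with about 0.02–0.06 N m. The unit in the far-right rack pocket, seen from the robot (+x, −y), resisted with about 0.10–0.26 N m, so that is the one I moved.

**What went wrong on the way:**
- **Fingertip height:** the camera showed the fingertips about 38 mm above the reported tool point. I confirmed this by closing the fingers on empty space, then worked with that offset.
- **Tipped unit:** I lifted off the worn unit while the fingers still pressed on its bar, which tipped it roughly 0.3 rad in its rack pocket. A first grip across the rack's x direction jammed diagonally, so I released it. I regripped it flush on the other two sides, lifted it out and straightened it by tilting the tool.
- **Contact with the holder:** I felt 4–5 N at the wrist when setting it down. On release the fingertips still pressed the holder's top with about 5 N, against the 30 N limit.

**Last checks, by overlaying the expected outlines on both camera views:**
- **Worn unit:** it is centred, upright and fully down, within about 1 pixel (roughly 2 mm).
- **Sound units:** all three stand square in their pockets, with their bars turned.
- **Loose items:** the lens cap and marker pen had not moved. The arm hid the tweezers from the top camera, so that comparison failed there; in the scene view they are still in place.
- **Robot:** the arm is clear of everything.

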